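Fit the slide stage on the stereo microscope

ROBOT

A 7-joint arm with a two-finger parallel gripper is mounted at the origin on the work surface. World frame = base frame: x ahead of the robot, y to its left, z up, the work surface at z = 0. Lengths are in mm, angles in degrees, forces in N, time in s.
With the tool pointing down it reaches from about 425 to 875 mm from the base axis. Payload 8.4 kg.
Tool frame: the origin (TCP) lies at the very end of the fingers, on their centre line; the grasp point (between the pads) lies 19 mm behind it; z points along the fingers, y is the line along which they close (so a half turn about z gives the same grasp; the last joint's range is limited). The gripper opens to 85 mm and grips with 20 to 120 N. Pads are 22 mm wide; open, the fingers measure 114 mm over their backs; the gripper's body (76 mm by 85 mm) begins 54 mm behind the grasp point. The pads swing forward as they close: fully open they stand 13 mm farther back than shut.
Start: joints at [-77.647, 19.091, 2.286, 83.961, -0.768, 76.965, -3.352], TCP at [201.258, 618.028, 207.908] pointing down, gripper open.
Joint ranges: [-147.57, 147.57], [-21.85, 119.76], [-74.77, 79.35], [14.55, 137.4], [-85.83, 265.84], [4.83, 119.75], [-152.11, 152.11]. Speed limits (degrees/s): [127.2, 127.2, 159.86, 159.86, 180, 180, 180].

INTERFACE

Orientations are given as [roll, pitch, yaw] about the fixed x, y, z axes, in that order (R = Rz(yaw) Ry(pitch) Rx(roll)).
In Python, from rig import sensors, vision, bot gives the robot as it stands.
- The arm moves only by the shell command python3 -m inch 'ROWS'. ROWS is JSON, a list of rows, each an object of numbers: "rx", "ry", "rz": the turn, a rotation vector about the world's x, y, z in rad; "dx", "dy", "dz": the shift along the world's x, y, z in mm; "hand": the opening, from -1 (shut) to 1 (fully open), so that 0 is half open. A call has 1 to 5 rows; each row is the pose to reach, as a shift and turn from the pose commanded when the call began; what a row does not reach only later rows make up. A row lasts 1/12 s, in which the tool goes at most 41.7 mm and 7.16 degrees, less where a joint would pass 70% of its speed; a pose out of reach is approached as far as the arm can. A call with a gripper value outside its range is refused whole. The fingers move at their own pace and stop on an object; the grip force is fixed at half the most. Time passes only in rows, so rows that repeat a pose let the fingers close. It gives the time, the measured TCP pose, the force, the opening and the grip force at its end, in the units of the state.
- sensors.sense(): the state, without advancing time (a new reading comes with each control period).
- vision.read_camera(name): name is "scene" or "side" or "wrist"; returns a dict with "color" (480x640x3 uint8, red, green, blue), "range_z" (480x640 float32, mm along the optical axis (not along the pixel's ray), 0 where there is no reading), "camera_matrix" (3x3 intrinsics, pixels), "k1" (the pictures are not rectified: a ray, as slopes to the right and down, at radius r is drawn at 1 + k1 r^2 times it, then the intrinsics apply), "cam_to_world" (4x4, takes a point from camera to world coordinates); the wrist camera has in their place "tool_from_camera" (4x4, takes a point from camera to tool coordinates, whose origin is the TCP and whose axes are the flange's). Camera axes: x right, y down, z forward; pixel columns grow to the right and rows downward; lengths in mm; the calibration is good to about 2 mm. A picture is of the moment at which its call begins: read the wrist's pose just before it.
- bot.finish_job(): hands the job in; it is judged then, once.
The state is a dict: "t": time; "joint_pos": joint angles; "joint_vel": joint speeds; "effort": joint torques, N m; "tool_pos": TCP position; "orientation": TCP orientation; "force": force on the tool from outside, world axes, zero at the start; "moment": the same for the moment, N m; "gripper_width": finger opening in mm; "grasp_force": force on a finger pad.
Only numpy, scipy, OpenCV 4.12 (cv2) and the standard library are available. Lean on these libraries where they do the work, as an engineer would, in place of code of your own. Each camera call takes 0.05 s, during which the arm holds its last target. There are 200 camera calls.

TASK

Take the rock sample off the microscope base and lay it in the empty card tray. Then fit the slide stage onto the base so that the blind socket under its carriage drops over the locating pin: fully down, flat and square, with its window over the lit disc. Press it down firmly, without forcing it, and finish while still holding it pressed down, so that the clamp screw can be done up from below; leave the other things on the table where they are.

Things in the scene. Friction and masses are not known exactly. Their poses are not given: they have to be found in the camera images.
- stand: white stereo microscope, fixed. Its base is 300 mm deep (x from -135 to +165 mm) and 200 mm wide (y from -100 to +100 mm), with a flat top 48 mm above the table. Origin: table level, straight below the middle of the round lit disc; x from the front edge towards the pillar, y to the left, z up.
- pillar (a point): top of the microscope's steel pillar (25 mm diameter), 333 mm above the table, 135 mm behind the disc's middle. The microscope head hangs on it swung aside to the rear left, from 160 mm above the table upwards, reaching about 235 mm out; nothing hangs over the disc, the pin or the front of the base.
- disc (a point): middle of the lit disc (95 mm diameter, flush with the base top), on the base top, 48 mm above the table. Axes as stand.
- pin: the steel locating pin standing on the base top, 56 mm in front of the disc's middle: 8 mm in diameter, 7 mm high, its upper half tapering to 4 mm at the tip. Fixed. Out of sight once the slide stage lies over it. Origin: its foot on the base top, 48 mm above the table; axes as stand.
- slide_stage: slide stage, about 0.36 kg: aluminium plate 110 mm (x) by 140 mm (y), 11 mm thick. Along its front a black guide rail, 16 mm wide, 12 mm high, with an upright dark carriage block in its middle and small drive knobs at its left end (to y = +96 mm); behind it a round window under a glass slide. Origin: centre of the underside; x from rail to window (fitted: as the stand's x), y left, z up.
- socket (a point): mouth of the blind round socket in the underside of the slide stage, straight below the carriage block, 36 mm in front of the plate's centre: 11 mm in diameter, 8 mm deep, plain edge. Axes as slide_stage.
- window (a point): point on the underside of the slide stage straight below the middle of its window, 20 mm behind the plate's centre. Axes as slide_stage.
- carriage (a point): middle of the top of the carriage block, 45 mm above the plate's underside. The block is the part to hold: 28 mm (x) by 30 mm (y), flat upright sides, 34 mm above the plate and 22 mm above the guide rail that runs through it along y. The stage balances about 13 mm behind the block. Axes as slide_stage.
- rock: brown broken rock, 58 mm long (x), 36 mm wide (y), 34 mm high, lying on the lit disc on its flat underside; about 0.12 kg. Its two long sides (facing +y and -y) are nearly flat, parallel and upright. Origin: centre of its underside.
- rock_mid (a point): middle of the rock, 17 mm above its underside.
- tray_empty: the empty one of two equal shallow card trays, fixed to the table: outside 96 mm (x) by 110 mm (y), 18 mm high, walls and floor 3 mm. Origin: centre of its underside.
- tray_full: the other card tray, of the same size, with two grey-brown rocks in it (up to 33 mm above the table). The two trays may change places. Fixed.
- tweezers: steel tweezers 115 mm long, 7 mm high, lying on the right rear part of the microscope base. Leave. Origin: middle of the underside.
- loupe: small folding hand lens, 75 mm long, 13 mm high. Leave. Origin: centre of the lens, underside.
- petri_dish: clear flat dish, 92 mm in diameter, 16 mm high. Leave. Origin: centre of the underside.
- dropper_bottle: amber bottle, 34 mm in diameter, 75 mm high. Leave. Origin: centre of the underside.
- sample_jar: glass jar, 56 mm in diameter, 65 mm high. Leave. Origin: centre of the underside.
- pencil: wooden pencil, 170 mm long, 8 mm thick, lying near the robot. Leave. Origin: middle of its underside.
- slide_box: dark wooden slide box, 178 x 88 x 35 mm. Leave. Origin: centre of the underside.
Mind the look-alikes: they are no part of the job. Of the things shaped like the slide_stage, the aluminium one is meant.

How it is judged:
By the outcome, as a careful person would: the job done as asked, in the order asked, and still so for the second after the job is handed in, while the arm keeps its last pose, push and grip.
It also fails if it takes over 67 s, if anything falls off the work surface, if the arm or the gripper's body presses on something with over 40 N, if the wrist force passes 120 N, or if a joint passes its speed limit or range.

## Working session

There is one attempt and no reset: what is moved stays moved. The work goes in short steps, Python scripts to look and compute and a shell command to move; the robot and the scene stay as the last step left them, time stands still between calls to the robot, and variables do not carry over. Pictures are saved under pics/ and viewed, at most 10 in all, crops included, and the job is handed in when it is done.

```bash
mkdir -p pics
cat > h.py <<'E'
import numpy as np, cv2
from rig import sensors, vision, bot
from scipy.spatial.transform import Rotation as R
def snap(name):
    s=sensors.sense(); c=vision.read_camera(name)
    if 'cam_to_world' in c: T=np.array(c['cam_to_world'])
    else:
        W=np.eye(4); W[:3,:3]=R.from_euler('xyz',s['orientation'],degrees=True).as_matrix(); W[:3,3]=s['tool_pos']
        T=W@np.array(c['tool_from_camera'])
    c['T']=T; return c
def rays(c,uv):
    K=np.array(c['camera_matrix']); uv=np.atleast_2d(uv).astype(float)
    d=np.c_[(uv[:,0]-K[0,2])/K[0,0],(uv[:,1]-K[1,2])/K[1,1]]; p=d.copy()
    for _ in range(20): p=d/(1+c['k1']*(p**2).sum(1,keepdims=True))
    return np.c_[p,np.ones(len(p))]
def onplane(c,uv,z):
    d=rays(c,uv)@c['T'][:3,:3].T; o=c['T'][:3,3]
    return o+d*((z-o[2])/d[:,2:3])
def cloud(c):
    v,u=np.mgrid[0:480,0:640]; uv=np.c_[u.ravel(),v.ravel()]
    P=(rays(c,uv)*np.array(c['range_z']).reshape(-1,1))@c['T'][:3,:3].T+c['T'][:3,3]
    return P.reshape(480,640,3)
E
python3 - <<'E'
from h import *
import pickle
s=sensors.sense(); print({k:np.round(v,2) for k,v in s.items()})
for n in('scene','side','wrist'):
    c=snap(n); cv2.imwrite(f'pics/{n}0.png',c['color'][:,:,::-1]); pickle.dump(c,open(n+'0.pkl','wb')); print(n,c['camera_matrix'],c['k1'],c['T'].round(3))
E
```

```text
{'t': np.float64(0.0), 'joint_pos': array([-77.65,  19.13,   2.28,  84.01,  -0.77,  76.97,  -3.35]), 'joint_vel': array([-0.02, -0.09, -0.04,  0.06,  0.02, -0.03,  0.02]), 'effort': array([-0.000e+00, -6.586e+01,  1.360e+00, -4.056e+01,  2.000e-02,
        1.000e-02, -0.000e+00]), 'tool_pos': array([201.13, 617.58, 207.04]), 'orientation': array([-179.91,    0.  ,  161.96]), 'force': array([0.27, 0.81, 0.53]), 'moment': array([ 0.05,  0.01, -0.07]), 'grasp_force': np.float64(0.0), 'gripper_width': np.float64(84.89)}
scene [[435.05494522   0.         314.39638854]
 [  0.         435.05494522 242.20843192]
 [  0.           0.           1.        ]] -0.009076105282718476 [[ 4.190000e-01  7.250000e-01 -5.470000e-01  1.123578e+03]
 [ 9.080000e-01 -3.320000e-01  2.560000e-01 -3.096590e+02]
 [ 4.000000e-03 -6.040000e-01 -7.970000e-01  1.050695e+03]
 [ 0.000000e+00  0.000000e+00  0.000000e+00  1.000000e+00]]
side [[576.35419428   0.         320.10998623]
 [  0.         576.35419428 238.06242615]
 [  0.           0.           1.        ]] 0.012081989631716212 [[ 7.19000e-01 -5.07000e-01  4.76000e-01 -1.36983e+02]
 [-6.95000e-01 -5.32000e-01  4.84000e-01 -7.13670e+02]
 [ 8.00000e-03 -6.79000e-01 -7.34000e-01  1.24305e+03]
 [ 0.00000e+00  0.00000e+00  0.00000e+00  1.00000e+00]]
wrist [[356.99367589   0.         314.19876318]
 [  0.         356.99367589 239.86313508]
 [  0.           0.           1.        ]] -0.0549803193607392 [[ 3.10000e-01  9.11000e-01  2.72000e-01  1.31517e+02]
 [ 9.51000e-01 -2.96000e-01 -9.00000e-02  6.39605e+02]
 [-2.00000e-03  2.87000e-01 -9.58000e-01  3.72681e+02]
 [ 0.00000e+00  0.00000e+00  0.00000e+00  1.00000e+00]]
```

View pics/scene0.png

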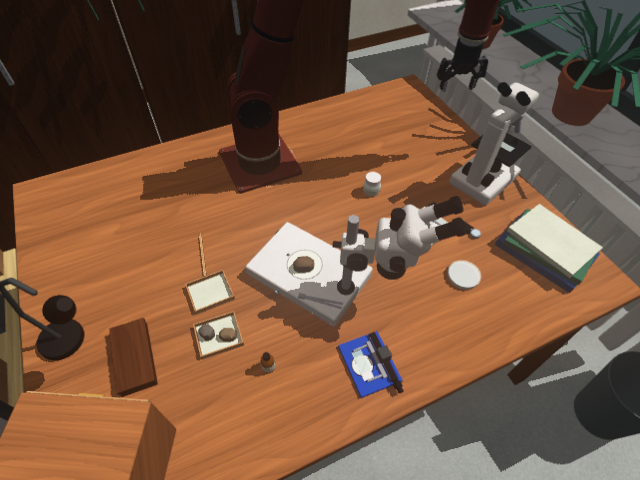

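View pics/side0.png

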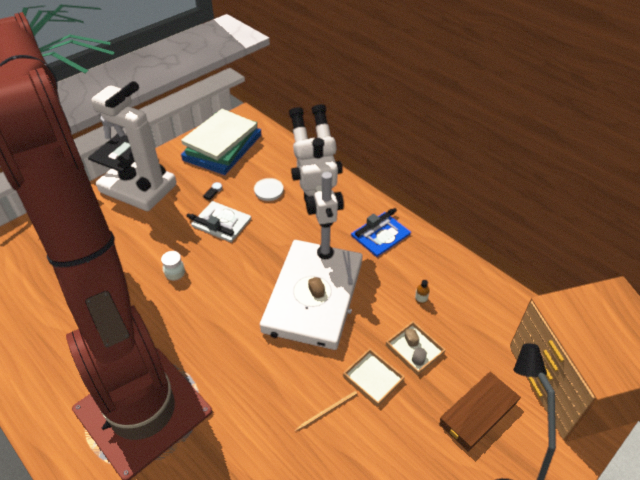

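Scene view: base about (308,270), rock (304,264), empty tray (208,291), full tray (218,335) and a blue stage (370,362). Side view: rock (316,287), pin about (307,307), empty tray (373,378), blue stage (381,233) and aluminium stage (221,220).

Stage candidates in the side view are the silver one (221,220), the blue one (381,233) and the black stage (112,152), which is part of the other microscope. The silver one fits "aluminium". I'll confirm it in a crop and measure.

Run:
```python
from h import *
import pickle
c=pickle.load(open('side0.pkl','rb')); w=pickle.load(open('wrist0.pkl','rb'))
a=cv2.resize(c['color'][185:255,170:270],(400,280),interpolation=cv2.INTER_CUBIC)
b=w['color']; b=cv2.resize(b,(400,300))
o=np.zeros((300,800,3),np.uint8); o[:280,:400]=a; o[:,400:]=b
cv2.imwrite('pics/crop1.png',o[:,:,::-1])
P=cloud(c)
for n,(u,v) in dict(alu=(221,220),rock=(316,287),pin=(307,307),tray=(373,378),blue=(381,233),jar=(173,265),pillar=(327,177),eye=(300,115),scopetop=(125,95)).items():
    print(n,P[v,u].round(0))
# base top
m=(abs(P[...,2]-48)<4)&(c['color'].min(2)>150)
m=cv2.morphologyEx(m.astype(np.uint8),cv2.MORPH_OPEN,np.ones((3,3)))
n,l,st,ce=cv2.connectedComponentsWithStats(m); i=1+st[1:,4].argmax(); print(st[i])
q=onplane(c,np.argwhere(l==i)[:,::-1],48)[:,:2]
print(cv2.minAreaRect(q.astype(np.float32)), cv2.boxPoints(cv2.minAreaRect(q.astype(np.float32))))
for nm,v0 in(('scene',(208,291)),('side',(373,378))):
    d=pickle.load(open(nm+'0.pkl','rb')); Q=cloud(d)
    g=cv2.cvtColor(d['color'],cv2.COLOR_RGB2HSV); mm=((g[...,1]<90)&(g[...,2]>130)&(Q[...,2]<25)).astype(np.uint8)
    n,l,st,ce=cv2.connectedComponentsWithStats(mm); i=l[v0[1],v0[0]]; print(nm,st[i]); q=onplane(d,np.argwhere(l==i)[:,::-1],3)[:,:2]
    print(cv2.minAreaRect(q.astype(np.float32)))
```

```text
alu [497. 352.  14.]
rock [492. -63.  80.]
pin [447. -77.  50.]
tray [ 443. -312.    2.]
blue [805. -12.  12.]
jar [277. 264.  63.]
pillar [601.  14. 336.]
eye [688. 203. 373.]
scopetop [429. 626. 346.]
[ 263  241   87  100 3376]
((503.8376770019531, -41.172607421875), (297.4909362792969, 195.24517822265625), 31.2125186920166) [[ 326.03357   -34.76275 ]
 [ 427.21234  -201.7464  ]
 [ 681.6418    -47.582466]
 [ 580.463     119.401184]]
scene [188 275  44  35 891]
((437.83575439453125, -311.4329528808594), (83.3183822631836, 101.1351318359375), 1.0863043069839478)
side [ 348  353   52   48 1323]
((446.8287658691406, -309.4891357421875), (85.864990234375, 100.09652709960938), 1.1739104986190796)
```

View pics/crop1.png

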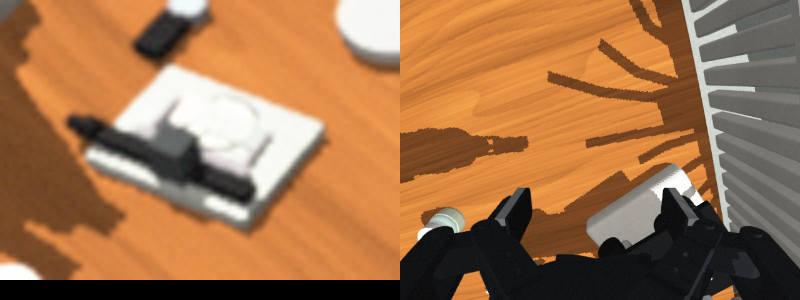

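The crop shows the silver plate with black rail, dark carriage (175,148), and knobs at its left end (85,125), so it is the aluminium stage. The wrist half shows only the jar and bare table. I'll move over the stage for a closer look.

```bash
python3 -m inch '[{"dx":30,"dy":-28,"dz":20},{"dx":58,"dy":-56,"dz":40},{"dx":86,"dy":-84,"dz":60},{"dx":114,"dy":-112,"dz":70},{"dx":135,"dy":-130,"dz":80}]'
python3 -m inch '[{"dx":28,"dy":-28,"rz":-0.12},{"dx":56,"dy":-56,"rz":-0.24},{"dx":84,"dy":-84,"rz":-0.36},{"dx":95,"dy":-95,"rz":-0.48},{"dx":95,"dy":-95,"rz":-0.6}]'
python3 -m inch '[{"rz":-0.12},{"rz":-0.2}]'
python3 - <<'E'
from h import *
import pickle
s=sensors.sense();print(s['t'],s['tool_pos'],s['orientation'],s['joint_pos'])
c=snap('wrist'); cv2.imwrite('pics/w1.png',c['color'][:,:,::-1]); pickle.dump(c,open('w1.pkl','wb'))
E
```

```text
0.15 [201.19385178 617.66533938 207.22630105] [-1.79927727e+02  4.65296354e-03  1.61959878e+02] [-77.6459899   19.12178682   2.2875985   84.00031111  -0.76879504
  76.96559747  -3.35026481]schema error: expected keys rx, ry, rz, dx, dy, dz, hand
schema error: expected keys rx, ry, rz, dx, dy, dz, hand
schema error: expected keys rx, ry, rz, dx, dy, dz, hand
```

View pics/w1.png

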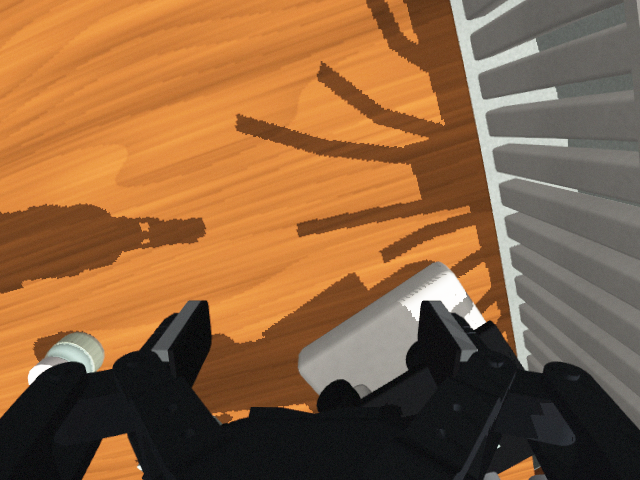

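The arm didn't move because every row needs all seven keys. The picture is the start view again: table, the other microscope's foot at (400,330) and the jar at (70,360).

```bash
python3 -m inch '[{"rx":0,"ry":0,"rz":0,"dx":28,"dy":-28,"dz":12,"hand":1},{"rx":0,"ry":0,"rz":0,"dx":56,"dy":-56,"dz":24,"hand":1},{"rx":0,"ry":0,"rz":0,"dx":84,"dy":-84,"dz":36,"hand":1},{"rx":0,"ry":0,"rz":0,"dx":112,"dy":-112,"dz":48,"hand":1},{"rx":0,"ry":0,"rz":0,"dx":140,"dy":-140,"dz":60,"hand":1}]' &&
python3 -m inch '[{"rx":0,"ry":0,"rz":-0.12,"dx":28,"dy":-28,"dz":0,"hand":1},{"rx":0,"ry":0,"rz":-0.24,"dx":56,"dy":-56,"dz":0,"hand":1},{"rx":0,"ry":0,"rz":-0.36,"dx":84,"dy":-84,"dz":0,"hand":1},{"rx":0,"ry":0,"rz":-0.48,"dx":95,"dy":-95,"dz":0,"hand":1},{"rx":0,"ry":0,"rz":-0.6,"dx":95,"dy":-95,"dz":0,"hand":1}]' &&
python3 -m inch '[{"rx":0,"ry":0,"rz":-0.12,"dx":0,"dy":0,"dz":0,"hand":1},{"rx":0,"ry":0,"rz":-0.2,"dx":0,"dy":0,"dz":0,"hand":1},{"rx":0,"ry":0,"rz":-0.2,"dx":0,"dy":0,"dz":0,"hand":1}]'
python3 - <<'E'
from h import *
import pickle
s=sensors.sense();print(s['t'],s['tool_pos'],s['orientation'],s['joint_pos'])
c=snap('wrist'); cv2.imwrite('pics/w2.png',c['color'][:,:,::-1]); pickle.dump(c,open('w2.pkl','wb'))
E
```

```text
t: 0.62
tool_pos: [342.3, 476.4, 268.4]
orientation: [-180.0, -0.0, 162.0]
force: [0.7, 1.4, -0.3]
gripper_width: 85.7
grasp_force: 0.0
t: 1.03
tool_pos: [440.4, 378.1, 268.2]
orientation: [180.0, 0.1, 126.8]
force: [0.0, -0.8, -0.5]
gripper_width: 85.2
grasp_force: 0.0
t: 1.28
tool_pos: [436.3, 382.8, 267.7]
orientation: [-180.0, 0.0, 115.9]
force: [-1.0, 0.5, -0.0]
gripper_width: 85.4
grasp_force: 0.0
1.2833 [436.26198125 382.83338884 267.71398935] [-1.79978965e+02  7.44876965e-03  1.15892611e+02] [-60.36334248   9.4862146   16.92492743  89.43286815  -2.77982814
  81.51697309 -17.35281424]
```

View pics/w2.png

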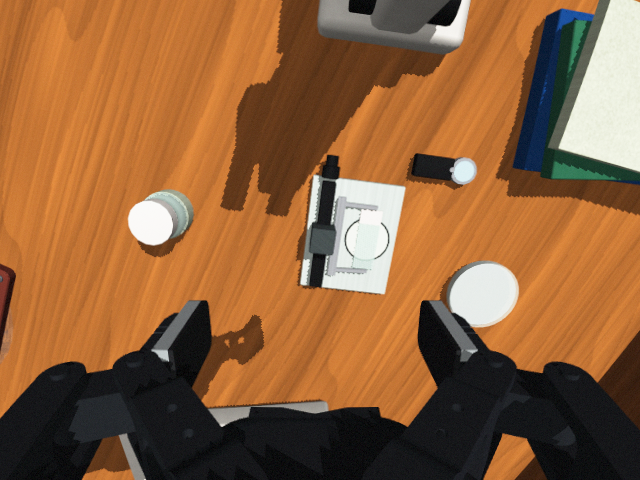

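Wrist view over the stage: plate corners are about (318,176), (405,185), (384,294) and (300,286), the carriage is at (322,238), the window ring at (367,240) and the knobs at (331,163). I'll measure them.

```bash
cat >> h.py <<'E'
def stage(c,tl,zb):
    """plate white mask -> rect at z=zb+11 ; carriage dark top at zb+45"""
    g=cv2.cvtColor(c['color'],cv2.COLOR_RGB2HSV); m=((g[...,1]<60)&(g[...,2]>140)).astype(np.uint8)
    x0,y0,x1,y1=tl; mm=np.zeros_like(m); mm[y0:y1,x0:x1]=m[y0:y1,x0:x1]
    mm=cv2.morphologyEx(mm,cv2.MORPH_OPEN,np.ones((3,3)))
    q=onplane(c,np.argwhere(mm)[:,::-1],zb+11)[:,:2].astype(np.float32)
    return cv2.minAreaRect(q)
E
python3 - <<'E'
from h import *
import pickle
c=pickle.load(open('w2.pkl','rb'))
r=stage(c,(290,165,412,302),0); print(r); print(onplane(c,[(318,176),(405,185),(384,294),(300,286)],11).round(1))
P=cloud(c); b=P[225:256,305:345]; m=abs(b[...,2]-45)<5
q=b[m]; print(m.sum(),q.mean(0), cv2.minAreaRect(q[:,:2].astype(np.float32)))
v,u=np.nonzero(m); t=onplane(c,np.c_[u+305,v+225],45)[:,:2].astype(np.float32); print(cv2.minAreaRect(t),t.mean(0))
w=[0,0]
print('win',onplane(c,[(367,240)],12),'knob tip',onplane(c,[(334,156)],18), 'carr',onplane(c,[(322,238)],30))
E
```

```text
((497.7780456542969, 356.41424560546875), (110.47945404052734, 141.15066528320312), 18.76445960998535)
[[429.1 406.1  11. ]
 [526.4 441.9  11. ]
 [572.8 307.4  11. ]
 [469.9 270.1  11. ]]
622 [463.71007393 345.95192987  44.20980629] ((464.11334228515625, 345.396484375), (28.02794647216797, 30.152956008911133), 18.727558135986328)
((463.6507263183594, 346.1511535644531), (27.756025314331055, 30.565216064453125), 18.435564041137695) [463.59085 346.15543]
win [[517.76807324 362.35064459  12.        ]] knob tip [[435.08946456 435.13655886  18.        ]] carr [[464.02595648 344.98721842  30.        ]]
```

Stage centre is (497.8,356.4) with yaw 18.7° and carriage (463.8,345.2). The 110.5 x 141 size and 44 mm height both agree with what's given. Next I'll look at the rock and pin.

```bash
python3 -m inch '[{"rx":0,"ry":0,"rz":0,"dx":0,"dy":-40,"dz":8,"hand":1},{"rx":0,"ry":0,"rz":0,"dx":0,"dy":-80,"dz":16,"hand":1},{"rx":0,"ry":0,"rz":0,"dx":2,"dy":-120,"dz":20,"hand":1},{"rx":0,"ry":0,"rz":0,"dx":4,"dy":-160,"dz":20,"hand":1},{"rx":0,"ry":0,"rz":0,"dx":6,"dy":-200,"dz":20,"hand":1}]' &&
python3 -m inch '[{"rx":0,"ry":0,"rz":0,"dx":0,"dy":-40,"dz":0,"hand":1},{"rx":0,"ry":0,"rz":0,"dx":0,"dy":-80,"dz":0,"hand":1},{"rx":0,"ry":0,"rz":0,"dx":0,"dy":-120,"dz":0,"hand":1},{"rx":0,"ry":0,"rz":0,"dx":0,"dy":-160,"dz":0,"hand":1},{"rx":0,"ry":0,"rz":0,"dx":0,"dy":-200,"dz":0,"hand":1}]' &&
python3 -m inch '[{"rx":0,"ry":0,"rz":0,"dx":5,"dy":-30,"dz":0,"hand":1},{"rx":0,"ry":0,"rz":0,"dx":5,"dy":-30,"dz":0,"hand":1},{"rx":0,"ry":0,"rz":0,"dx":5,"dy":-30,"dz":0,"hand":1}]'
python3 - <<'E'
from h import *
import pickle
s=sensors.sense();print(s['t'],s['tool_pos'],s['orientation'],s['joint_pos'])
c=snap('wrist'); cv2.imwrite('pics/w3.png',c['color'][:,:,::-1]); pickle.dump(c,open('w3.pkl','wb'))
E
```

```text
t: 1.75
tool_pos: [442.1, 181.3, 288.2]
orientation: [180.0, -0.0, 116.4]
force: [1.3, -1.1, 0.3]
gripper_width: 85.3
grasp_force: 0.0
t: 2.17
tool_pos: [441.8, -18.9, 288.0]
orientation: [180.0, -0.0, 116.3]
force: [1.9, -0.3, -0.6]
gripper_width: 85.2
grasp_force: 0.0
t: 2.42
tool_pos: [447.2, -48.6, 288.2]
orientation: [179.9, -0.0, 116.1]
force: [-0.2, 0.8, 0.4]
gripper_width: 85.7
grasp_force: 0.0
2.4167 [447.21864312 -48.58388688 288.17202781] [ 1.79946911e+02 -2.74340232e-02  1.16092457e+02] [-42.48853914 -11.00922824  37.70942294 104.26512017   6.69448739
  84.48215407  20.1576056 ]
```

View pics/w3.png

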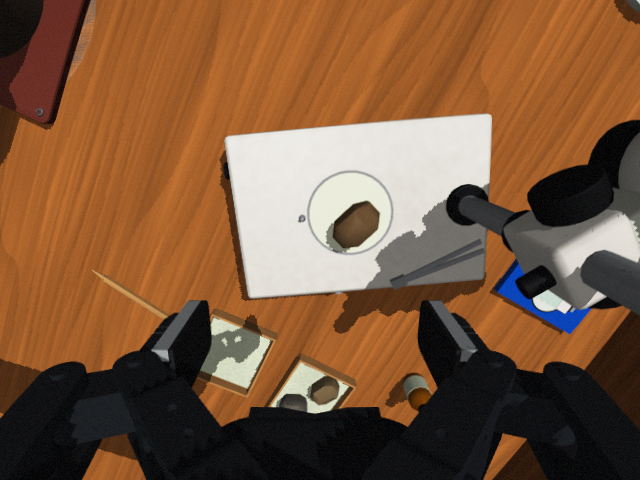

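Wrist view over the base: pin at (301,219), disc centre about (350,212) with radius 42 px, rock at (357,225) with its long side rising to the right, empty tray at (237,352). Base corners are at about (226,137), (491,114), (247,297) and (484,280).

```bash
cat >> h.py <<'E'
def mask(c,f,box):
    g=cv2.cvtColor(c['color'],cv2.COLOR_RGB2HSV).astype(int); m=f(g[...,0],g[...,1],g[...,2])
    x0,y0,x1,y1=box; o=np.zeros(m.shape,np.uint8); o[y0:y1,x0:x1]=m[y0:y1,x0:x1]; 
    n,l,st,ce=cv2.connectedComponentsWithStats(o); return (l==1+st[1:,4].argmax())
def rect(c,m,z): return cv2.minAreaRect(onplane(c,np.argwhere(m)[:,::-1],z)[:,:2].astype(np.float32))
E
python3 - <<'E'
from h import *
import pickle
c=pickle.load(open('w3.pkl','rb'));P=cloud(c)
m=mask(c,lambda h,s,v:(s>70)&(v<190),(320,190,390,255)); print('rock px',m.sum(),rect(c,m,65),rect(c,m,75))
b=P[190:255,320:390]; k=b[...,2]>62; q=b[k]; print('rock cloud',k.sum(),cv2.minAreaRect(q[:,:2].astype(np.float32)),q[:,2].max(),q.mean(0))
m=(abs(P[...,2]-48)<5).astype(np.uint8); m[:, :200]=0; m=cv2.morphologyEx(m,cv2.MORPH_OPEN,np.ones((5,5)))
n,l,st,ce=cv2.connectedComponentsWithStats(m);i=1+st[1:,4].argmax(); R1=rect(c,l==i,48); print('base',R1, cv2.boxPoints(R1).round(1))
print('corners',onplane(c,[(226,137),(491,114),(247,297),(484,280)],48).round(1))
# pin
g=cv2.cvtColor(c['color'],cv2.COLOR_RGB2GRAY)[208:230,290:312]; print(g)
print('pin',onplane(c,[(301,219)],51))
# disc ring ellipse
G=cv2.GaussianBlur(cv2.cvtColor(c['color'],cv2.COLOR_RGB2HSV),(3,3),0)
e=(G[...,1]>18)&(G[...,2]>200); mm=mask(c,lambda h,s,v:(s>16)&(v>215)&(h>20)&(h<60),(300,165,400,260)); print('disc',mm.sum(),np.argwhere(mm).min(0),np.argwhere(mm).max(0))
h=cv2.convexHull(np.argwhere(mm)[:,::-1].astype(np.int32)); print(cv2.minEnclosingCircle(onplane(c,h[:,0],48)[:,:2].astype(np.float32)))
d=mask(c,lambda h,s,v:(s<70)&(v>140),(195,300,280,395)); print('tray',rect(c,d,3))
E
```

```text
rock px 1503 ((500.5872802734375, -51.966426849365234), (56.281978607177734, 39.79363250732422), 70.1975326538086) ((498.3804016113281, -50.217647552490234), (54.83430862426758, 38.77002716064453), 70.19746398925781)
rock cloud 1524 ((460.03924560546875, -34.46067810058594), (57.64655303955078, 122.72393035888672), 67.0315933227539) 453.7751603213093 [497.25185245 -48.61501009  82.64368077]
base ((503.3028564453125, -37.887115478515625), (295.93017578125, 196.7572021484375), 31.124168395996094) [[ 325.8  -30.2]
 [ 427.5 -198.6]
 [ 680.8  -45.6]
 [ 579.1  122.8]]
corners [[ 329.3  -29.4   48. ]
 [ 579.   121.4   48. ]
 [ 425.7 -196.7   48. ]
 [ 681.3  -46.7   48. ]]
[[232 232 230 231 230 230 230 229 230 231 230 229 228 229 229 228 219 187
  159 186 230 234]
 [230 230 231 231 230 229 227 229 229 228 228 230 229 230 229 229 219 172
  163 192 232 232]
 [231 231 231 231 229 229 228 228 228 228 229 229 227 228 228 228 220 177
  164 193 233 235]
 [232 231 231 230 228 229 228 227 228 227 228 228 228 229 228 228 218 177
  160 196 234 235]
 [232 231 231 230 230 228 229 228 228 228 228 229 229 
[... 1163 characters left out ...]
0 230 229 229 229 228 229 228 227 229 229 228 228 229 231 229 228
  208 158 172 214]
 [230 230 230 230 230 229 229 228 228 229 228 228 229 228 229 229 230 229
  217 174 162 195]
 [230 229 230 228 229 229 227 227 229 229 229 228 228 229 229 230 228 228
  222 190 159 176]
 [228 228 228 228 228 230 229 229 229 231 228 230 228 228 230 229 230 228
  226 208 173 171]
 [227 229 229 228 229 229 229 230 229 229 229 229 228 228 228 230 228 227
  229 220 189 168]]
pin [[443.19557356 -76.09141588  51.        ]]
disc 2212 [173 310] [251 390]
((491.4404296875, -46.01946258544922), 47.221797943115234)
tray ((456.7601318359375, -315.5913391113281), (58.47105026245117, 93.89555358886719), 0.8992974758148193)
```

Run:
```python
from h import *
import pickle
for n in('w3','side0','scene0'):
    c=pickle.load(open(n+'.pkl','rb'));P=cloud(c).reshape(-1,3)
    P=P[(abs(P[:,0]-530)<220)&(abs(P[:,1]-80)<250)&(c['range_z'].ravel()>0)]
    H=P[(P[:,2]>150)&(P[:,2]<420)&(P[:,0]>500)&(P[:,1]>-60)]
    for a in((525,19),(500,-51)):
        d=np.hypot(H[:,0]-a[0],H[:,1]-a[1]); o=d.argsort()[:400:60]; print(n,a,d[o].round(),H[o].round(0).tolist())
    K=P[(P[:,2]>62)&(P[:,2]<90)&(np.hypot(P[:,0]-500,P[:,1]+50)<50)]
    print('rock',len(K),cv2.minAreaRect(K[:,:2].astype(np.float32)),K[:,2].max(),K.mean(0))
```

```text
w3 (525, 19) [30. 31. 31. 32. 32. 32. 33.] [[509.0, -6.0, 374.0], [507.0, -7.0, 373.0], [507.0, -7.0, 374.0], [507.0, -7.0, 379.0], [507.0, -8.0, 380.0], [507.0, -8.0, 394.0], [506.0, -8.0, 396.0]]
w3 (500, -51) [15. 20. 20. 20. 21. 21. 21.] [[500.0, -36.0, 375.0], [507.0, -33.0, 384.0], [501.0, -31.0, 377.0], [508.0, -32.0, 376.0], [507.0, -31.0, 377.0], [503.0, -30.0, 377.0], [502.0, -30.0, 378.0]]
rock 1498 ((500.1028137207031, -51.438568115234375), (57.64304733276367, 35.69725036621094), 67.06951141357422) 82.54522289289264 [498.6831072  -49.73688733  76.20214641]
side0 (525, 19) [45. 54. 57. 59. 63. 65. 68.] [[565.0, 39.0, 233.0], [579.0, 21.0, 201.0], [581.0, 9.0, 243.0], [583.0, 30.0, 216.0], [587.0, 12.0, 223.0], [589.0, 7.0, 229.0], [586.0, -10.0, 243.0]]
side0 (500, -51) [ 88. 103. 106. 108. 111. 114. 116.] [[581.0, -15.0, 244.0], [579.0, 15.0, 244.0], [580.0, 18.0, 195.0], [586.0, 14.0, 219.0], [591.0, 13.0, 248.0], [567.0, 41.0, 220.0], [580.0, 33.0, 231.0]]
rock 252 ((500.7388610839844, -56.241065979003906), (56.604339599609375, 37.98147201538086), 70.22193145751953) 86.22943495793425 [497.18828006 -59.38502095  75.31907416]
scene0 (525, 19) [52. 73. 78. 82. 86. 89. 91.] [[577.0, 20.0, 249.0], [598.0, 14.0, 257.0], [602.0, 9.0, 254.0], [589.0, 70.0, 240.0], [610.0, 5.0, 254.0], [614.0, 13.0, 295.0], [616.0, 15.0, 256.0]]
scene0 (500, -51) [ 92. 111. 123. 127. 129. 132. 134.] [[581.0, -8.0, 238.0], [588.0, 16.0, 253.0], [600.0, 20.0, 331.0], [610.0, 12.0, 301.0], [620.0, -3.0, 228.0], [621.0, 1.0, 239.0], [623.0, 2.0, 245.0]]
rock 243 ((502.6059265136719, -52.369895935058594), (57.8074951171875, 36.96633529663086), 71.36339569091797) 83.192715728954 [505.78863529 -53.65234358  73.92111463]
```

```bash
python3 -m inch '[{"rx":0,"ry":0,"rz":-0.12,"dx":12,"dy":-2,"dz":-20,"hand":1},{"rx":0,"ry":0,"rz":-0.24,"dx":24,"dy":-4,"dz":-40,"hand":1},{"rx":0,"ry":0,"rz":-0.36,"dx":36,"dy":-6,"dz":-60,"hand":1},{"rx":0,"ry":0,"rz":-0.48,"dx":48,"dy":-8,"dz":-80,"hand":1},{"rx":0,"ry":0,"rz":-0.6,"dx":51,"dy":-8,"dz":-100,"hand":1}]' &&
python3 -m inch '[{"rx":0,"ry":0,"rz":-0.12,"dx":0,"dy":0,"dz":-20,"hand":0.7},{"rx":0,"ry":0,"rz":-0.22,"dx":0,"dy":0,"dz":-40,"hand":0.7},{"rx":0,"ry":0,"rz":-0.22,"dx":0,"dy":0,"dz":-60,"hand":0.7},{"rx":0,"ry":0,"rz":-0.22,"dx":0,"dy":0,"dz":-60,"hand":0.7}]'
python3 - <<'E'
from h import *
s=sensors.sense();print(s['tool_pos'],s['orientation'],s['joint_pos'])
E
```

```text
t: 2.88
tool_pos: [499.5, -53.5, 186.7]
orientation: [180.0, 0.0, 81.7]
force: [-0.3, -0.6, 0.3]
gripper_width: 85.3
grasp_force: 0.0
t: 3.22
tool_pos: [495.9, -53.1, 124.3]
orientation: [-179.7, 0.2, 69.4]
force: [-1.4, 0.1, -0.7]
gripper_width: 72.4
grasp_force: 0.0
[495.86908446 -53.14901158 124.27092139] [-1.79693972e+02  1.72094042e-01  6.93846353e+01] [-38.41265095   5.5774949   42.08948965 112.17231848  -4.07051613
  64.08345274 -15.27053981]
```

```bash
python3 -m inch '[{"rx":0,"ry":0,"rz":0,"dx":2,"dy":-2,"dz":-20,"hand":0.7},{"rx":0,"ry":0,"rz":0,"dx":2,"dy":-2,"dz":-35,"hand":0.7},{"rx":0,"ry":0,"rz":0,"dx":2,"dy":-2,"dz":-35,"hand":0.7},{"rx":0,"ry":0,"rz":0,"dx":2,"dy":-2,"dz":-35,"hand":0.7}]'
```

```text
t: 3.55
tool_pos: [500.2, -56.2, 93.3]
orientation: [-179.9, 0.0, 69.3]
force: [-0.1, -0.2, 1.0]
gripper_width: 72.9
grasp_force: 0.0
```

```bash
python3 -m inch '[{"rx":0,"ry":0,"rz":0,"dx":-1,"dy":0,"dz":-15,"hand":0.7},{"rx":0,"ry":0,"rz":0,"dx":-1,"dy":0,"dz":-30,"hand":0.7},{"rx":0,"ry":0,"rz":0,"dx":-1,"dy":0,"dz":-38,"hand":0.7},{"rx":0,"ry":0,"rz":0,"dx":-1,"dy":0,"dz":-38,"hand":0.7}]' && python3 -m inch '[{"rx":0,"ry":0,"rz":0,"dx":0,"dy":0,"dz":0,"hand":-1},{"rx":0,"ry":0,"rz":0,"dx":0,"dy":0,"dz":0,"hand":-1},{"rx":0,"ry":0,"rz":0,"dx":0,"dy":0,"dz":0,"hand":-1},{"rx":0,"ry":0,"rz":0,"dx":0,"dy":0,"dz":0,"hand":-1},{"rx":0,"ry":0,"rz":0,"dx":0,"dy":0,"dz":0,"hand":-1}]' && python3 -m inch '[{"rx":0,"ry":0,"rz":0,"dx":0,"dy":0,"dz":0,"hand":-1},{"rx":0,"ry":0,"rz":0,"dx":0,"dy":0,"dz":0,"hand":-1},{"rx":0,"ry":0,"rz":0,"dx":0,"dy":0,"dz":0,"hand":-1},{"rx":0,"ry":0,"rz":0,"dx":0,"dy":0,"dz":0,"hand":-1}]'
```

```text
t: 3.88
tool_pos: [498.9, -56.4, 54.6]
orientation: [-179.9, 0.0, 69.2]
force: [0.5, 0.6, 0.2]
gripper_width: 72.7
grasp_force: 0.0
t: 4.3
tool_pos: [499.6, -56.6, 56.8]
orientation: [-180.0, -0.1, 69.1]
force: [-16.8, 3.2, 47.2]
gripper_width: 12.3
grasp_force: 28.3
t: 4.63
tool_pos: [500.7, -56.5, 57.9]
orientation: [179.9, -0.2, 69.1]
force: [-12.6, 2.1, 34.9]
gripper_width: 0.2
grasp_force: 17.7
```

```bash
python3 -m inch '[{"rx":0,"ry":0,"rz":0,"dx":0,"dy":0,"dz":20,"hand":-1},{"rx":0,"ry":0,"rz":0,"dx":0,"dy":0,"dz":45,"hand":-1},{"rx":0,"ry":0,"rz":0,"dx":-10,"dy":-10,"dz":80,"hand":-1},{"rx":0,"ry":0,"rz":0,"dx":-20,"dy":-20,"dz":120,"hand":-1},{"rx":0,"ry":0,"rz":0,"dx":-20,"dy":-20,"dz":130,"hand":-1}]'
python3 - <<'E'
from h import *
import pickle
c=snap('wrist'); pickle.dump(c,open('w4.pkl','wb')); cv2.imwrite('pics/w4.png',c['color'][:,:,::-1])
E
```

```text
t: 5.05
tool_pos: [480.3, -79.8, 190.3]
orientation: [179.7, -0.2, 68.9]
force: [0.6, -0.5, 0.9]
gripper_width: 0.3
grasp_force: 0.0
```

View pics/w4.png

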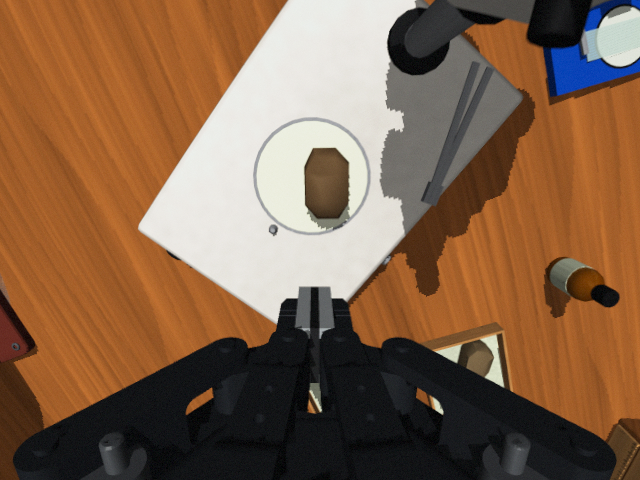

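The fingers shut without the rock. It now lies at (327,183), pin at (273,230). I'll measure where it is.

Run:
```python
from h import *
import pickle
c=pickle.load(open('w4.pkl','rb'));P=cloud(c)
b=P[140:230,290:360]; K=b[(b[...,2]>58)&(b[...,2]<95)]
print(len(K),cv2.minAreaRect(K[:,:2].astype(np.float32)),np.percentile(K[:,2],[1,10,50,90,100]),K.mean(0))
m=mask(c,lambda h,s,v:(s>70)&(v<190),(295,140,360,228)); print('sil',m.sum(),rect(c,m,65))
print('pin',onplane(c,[(273,228)],55))
f=P[285:330,295:335]; f=f[(f[...,2]>100)]; print('tips',f.min(0),f[f[:,2]<f[:,2].min()+8].mean(0)); print(sensors.sense()['tool_pos'])
t=c['T']; print(t[:3,3])
```

```text
2753 ((501.3872375488281, -52.98282241821289), (57.74366760253906, 35.192054748535156), 68.63604736328125) [65.41827162 70.88587689 77.81212257 80.56493993 82.63791289] [502.42315364 -50.68852276  76.84842483]
sil 2707 ((502.26580810546875, -53.00288391113281), (57.02566146850586, 35.26169967651367), 68.54281616210938)
pin [[445.10286338 -73.46592872  55.        ]]
tips [474.85270058 -77.62061197 217.45331844] [483.74524259 -70.92749082 221.71667444]
[481.34119963 -78.36938993 190.25330337]
[505.30663466 -12.69867689 356.11924925]
```

Run:
```python
from h import *
import pickle
c=pickle.load(open('w4.pkl','rb'));P=cloud(c)
s=sensors.sense()
def proj(c,p):
    q=np.linalg.inv(c['T'])@np.r_[p,1]; a=q[:2]/q[2]; a=a*(1+c['k1']*(a@a)); K=np.array(c['camera_matrix']); return K[:2,:2]@a+K[:2,2],q[2]
tp=np.array(s['tool_pos'])
for k in (0,19,27): print(k,proj(c,tp+[0,0,k]))
for r in range(284,325,4): print(r,c['color'][r,300:332:6].mean(1).round(),P[r,300:332:6,2].round())
for n in('scene','side'):
    d=snap(n); Q=cloud(d); u,dep=proj(d,tp); print(n,u,dep,d['range_z'][int(u[1])-20:int(u[1])+12:2,int(u[0])].round(), proj(d,tp+[0,0,27]))
    x,y=u.astype(int); cv2.imwrite(f'pics/{n}_tip.png',cv2.resize(d['color'][y-45:y+30,x-40:x+40],(480,450),interpolation=cv2.INTER_CUBIC)[:,:,::-1])
    m=(np.hypot(Q[...,0]-tp[0],Q[...,1]-tp[1])<25)&(Q[...,2]>120)&(Q[...,2]<300); print(np.percentile(Q[m][:,2],[0,1,3,5,10]) if m.any() else None)
```

```text
0 (array([314.95892515, 279.58414198]), np.float64(178.88999808844358))
19 (array([315.26216039, 296.02875205]), np.float64(160.67237004290547))
27 (array([315.41118431, 304.11052961]), np.float64(153.00178981320525))
284 [226. 225. 223. 223. 225. 224.] [48. 47. 48. 48. 48. 48.]
288 [101. 101.  17.  63.  97. 168.] [219. 219. 219. 219. 219. 219.]
292 [103.  99.  15.  56. 104. 142.] [223. 223. 223. 224. 224. 223.]
296 [ 99. 101.  15.  50. 102. 126.] [226. 226. 227. 227. 227. 227.]
300 [101. 104.  16.  49. 102.  99.] [230. 230. 231. 231. 231. 231.]
304 [101. 101.  16.  41. 100. 100.] [234. 234. 234. 234. 234. 235.]
308 [101.  99.  16.  42. 102. 100.] [238. 237. 237. 236. 237. 238.]
312 [100.  99.  17.  34.  97. 101.] [240. 240. 240. 239. 241. 239.]
316 [102. 100.  18.  32. 103.  99.] [243. 242. 242. 243. 244. 242.]
320 [103. 101.  14.  34.  99. 101.] [247. 246. 246. 247. 247. 247.]
324 [105. 102.  16.  22.  97. 101.] [249. 248. 249. 356. 248. 248.]
scene [289.67244643 233.0756461 ] 1096.317084322457 [ 970.  972.  972.  967.  968.  971. 1048. 1056. 1062. 1282. 1280. 1277.
 1272. 1266. 1258. 1254.] (array([289.21980166, 226.29658339]), np.float64(1074.790030489146))
[215.03931688 215.44354078 216.99616341 218.62271078 222.3737574 ]
side [317.4663395  264.73280631] 1374.8544974859972 [1292. 1295. 1314. 1313. 1318. 1333. 1340. 1343. 1347. 1347. 1562. 1557.
 1551. 1541. 1540. 1540.] (array([317.52460995, 257.3274048 ]), np.float64(1355.0282986418297))
[211.71306397 214.22088055 219.36757693 220.9219134  225.84846771]
```

Both fixed cameras and the wrist camera put the shut fingertips about 23 mm above the reported TCP. So the fingers closed on the rock's top rather than its sides. The rock is still at (501.4,-53.0) with yaw 68.6°. I'll retry with the TCP 25 mm lower.

```bash
python3 -m inch '[{"rx":0,"ry":0,"rz":0,"dx":10,"dy":10,"dz":-30,"hand":0.7},{"rx":0,"ry":0,"rz":0,"dx":18,"dy":20,"dz":-60,"hand":0.7},{"rx":0,"ry":0,"rz":0,"dx":18,"dy":21,"dz":-75,"hand":0.7},{"rx":0,"ry":0,"rz":0,"dx":18,"dy":21,"dz":-75,"hand":0.7},{"rx":0,"ry":0,"rz":0,"dx":18,"dy":21,"dz":-75,"hand":0.7}]'; python3 -m inch '[{"rx":0,"ry":0,"rz":0,"dx":0,"dy":0,"dz":-12,"hand":0.7},{"rx":0,"ry":0,"rz":0,"dx":0,"dy":0,"dz":-25,"hand":0.7},{"rx":0,"ry":0,"rz":0,"dx":0,"dy":0,"dz":-40,"hand":0.7},{"rx":0,"ry":0,"rz":0,"dx":0,"dy":0,"dz":-55,"hand":0.7},{"rx":0,"ry":0,"rz":0,"dx":0,"dy":0,"dz":-55,"hand":0.7}]'
```

```text
t: 5.62
tool_pos: [496.0, -56.2, 108.5]
orientation: [-179.8, 0.2, 69.1]
force: [0.6, -0.6, 0.6]
gripper_width: 60.6
grasp_force: 0.0
t: 6.03
tool_pos: [496.2, -56.2, 53.7]
orientation: [-179.9, 0.1, 69.1]
force: [-0.5, -0.0, 0.2]
gripper_width: 72.4
grasp_force: 0.0
```

```bash
python3 -m inch '[{"rx":0,"ry":0,"rz":0,"dx":4,"dy":-1,"dz":-8,"hand":0.7},{"rx":0,"ry":0,"rz":0,"dx":4,"dy":-1,"dz":-16,"hand":0.7},{"rx":0,"ry":0,"rz":0,"dx":4,"dy":-1,"dz":-24,"hand":0.7},{"rx":0,"ry":0,"rz":0,"dx":4,"dy":-1,"dz":-24,"hand":0.7}]' && python3 -m inch '[{"rx":0,"ry":0,"rz":0,"dx":0,"dy":0,"dz":0,"hand":0.2},{"rx":0,"ry":0,"rz":0,"dx":0,"dy":0,"dz":0,"hand":0},{"rx":0,"ry":0,"rz":0,"dx":0,"dy":0,"dz":0,"hand":-1},{"rx":0,"ry":0,"rz":0,"dx":0,"dy":0,"dz":0,"hand":-1},{"rx":0,"ry":0,"rz":0,"dx":0,"dy":0,"dz":0,"hand":-1}]'
```

```text
t: 6.37
tool_pos: [500.7, -57.0, 29.8]
orientation: [-179.9, 0.0, 69.1]
force: [-0.9, -0.2, 1.1]
gripper_width: 72.5
grasp_force: 0.0
t: 6.78
tool_pos: [501.7, -57.0, 31.6]
orientation: [180.0, -0.0, 69.1]
force: [-0.8, -0.5, 5.3]
gripper_width: 34.1
grasp_force: 60.3
```

Gripped at 34 mm with 60 N. Now lift and carry it to the tray centre at about (442,-310), turning to close along y.

```bash
python3 -m inch '[{"rx":0,"ry":0,"rz":0,"dx":0,"dy":0,"dz":20,"hand":-1},{"rx":0,"ry":0,"rz":0,"dx":0,"dy":0,"dz":45,"hand":-1},{"rx":0,"ry":0,"rz":0,"dx":-5,"dy":-20,"dz":75,"hand":-1},{"rx":0,"ry":0,"rz":-0.1,"dx":-10,"dy":-50,"dz":90,"hand":-1},{"rx":0,"ry":0,"rz":-0.2,"dx":-15,"dy":-80,"dz":90,"hand":-1}]' && python3 -m inch '[{"rx":0,"ry":0,"rz":-0.12,"dx":-8,"dy":-35,"dz":0,"hand":-1},{"rx":0,"ry":0,"rz":-0.24,"dx":-16,"dy":-70,"dz":0,"hand":-1},{"rx":0,"ry":0,"rz":-0.36,"dx":-24,"dy":-105,"dz":0,"hand":-1},{"rx":0,"ry":0,"rz":-0.48,"dx":-32,"dy":-140,"dz":0,"hand":-1},{"rx":0,"ry":0,"rz":-0.6,"dx":-42,"dy":-170,"dz":0,"hand":-1}]' && python3 -m inch '[{"rx":0,"ry":0,"rz":-0.12,"dx":0,"dy":0,"dz":0,"hand":-1},{"rx":0,"ry":0,"rz":-0.23,"dx":0,"dy":0,"dz":0,"hand":-1},{"rx":0,"ry":0,"rz":-0.23,"dx":0,"dy":0,"dz":0,"hand":-1},{"rx":0,"ry":0,"rz":-0.23,"dx":0,"dy":0,"dz":0,"hand":-1}]'
python3 - <<'E'
from h import *
import pickle
c=snap('wrist'); pickle.dump(c,open('w5.pkl','wb')); P=cloud(c); s=sensors.sense(); print(s['tool_pos'],s['joint_pos'].__repr__())
o=np.zeros((480,800,3),np.uint8); o[:,:640]=c['color']
d=snap('side'); pickle.dump(d,open('side5.pkl','wb')); o[:160,640:]=cv2.resize(d['color'][330:410,330:410],(160,160))
o[160:480,640:]=cv2.resize(d['color'][160:360,200:300],(160,320)); cv2.imwrite('pics/w5.png',o[:,:,::-1])
E
```

```text
t: 7.2
tool_pos: [488.3, -137.6, 124.5]
orientation: [179.8, -0.2, 57.6]
force: [1.4, -1.5, -1.2]
gripper_width: 34.5
grasp_force: 60.5
t: 7.62
tool_pos: [443.8, -309.1, 121.3]
orientation: [180.0, -0.0, 23.0]
force: [1.0, -0.8, -2.0]
gripper_width: 34.1
grasp_force: 60.5
t: 7.95
tool_pos: [444.2, -306.7, 120.8]
orientation: [-180.0, 0.0, 10.3]
force: [0.1, 0.2, -1.3]
gripper_width: 34.1
grasp_force: 60.5
[ 444.45382983 -306.48153998  120.8738088 ] array([-21.98677796,  16.13209509,  60.73647726, 107.84512833,
       -15.52902823,  64.94540705, -35.1214098 ])
```

View pics/w5.png

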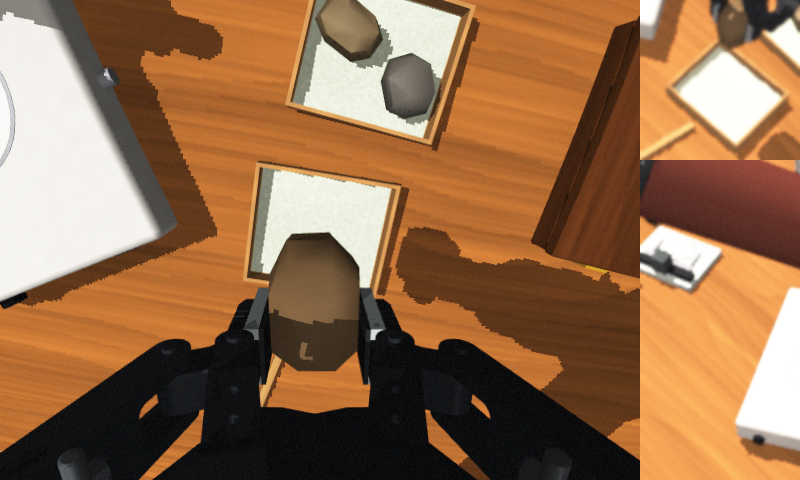

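The rock is held between the pads. The tray's far rim corners are at (257,163) and (402,186).

Run:
```python
from h import *
import pickle
c=pickle.load(open('w5.pkl','rb'))
q=onplane(c,[(257,163),(402,186)],18)[:,:2]; d=q[0]-q[1]; L=np.linalg.norm(d); y=d/L; x=np.array([y[1],-y[0]]); print(q,L,np.degrees(np.arctan2(x[1],x[0])),q.mean(0)-48*x)
P=cloud(c); b=P[235:365,275:355]; b=b[(b[...,2]>120)&(b[...,2]<200)]; print('rock',b.min(0),b.max(0),b.mean(0), sensors.sense()['tool_pos'])
d=pickle.load(open('side5.pkl','rb')); m=mask(d,lambda h,s,v:(s<80)&(v>130),(335,330,405,410)); r=rect(d,m,3); print(r)
```

```text
[[ 487.55899446 -256.63751319]
 [ 490.35617575 -366.47481723]] 109.87291559563238 1.4588126533134564 [ 440.97314267 -312.7781652 ]
rock [ 427.09632877 -324.76887372  136.24857807] [ 478.71557132 -288.0686192   171.93734698] [ 456.7663792  -305.3678929   165.69563003] [ 444.5365092  -306.38398966  120.90612704]
((446.4277038574219, -309.0242614746094), (85.5755844116211, 101.16241455078125), 1.0760388374328613)
```

```bash
python3 -m inch '[{"rx":0,"ry":0,"rz":0,"dx":-7,"dy":-6,"dz":-30,"hand":-1},{"rx":0,"ry":0,"rz":0,"dx":-7,"dy":-6,"dz":-60,"hand":-1},{"rx":0,"ry":0,"rz":0,"dx":-7,"dy":-6,"dz":-90,"hand":-1},{"rx":0,"ry":0,"rz":0,"dx":-7,"dy":-6,"dz":-110,"hand":-1},{"rx":0,"ry":0,"rz":0,"dx":-7,"dy":-6,"dz":-122,"hand":-1}]' && python3 -m inch '[{"rx":0,"ry":0,"rz":0,"dx":0,"dy":0,"dz":-3,"hand":-1},{"rx":0,"ry":0,"rz":0,"dx":0,"dy":0,"dz":-6,"hand":-1},{"rx":0,"ry":0,"rz":0,"dx":0,"dy":0,"dz":-9,"hand":-1},{"rx":0,"ry":0,"rz":0,"dx":0,"dy":0,"dz":-10,"hand":-1}]'
```

```text
t: 8.47
tool_pos: [436.3, -311.7, -3.4]
orientation: [-179.9, 0.1, 10.3]
force: [-0.0, -0.0, -0.8]
gripper_width: 34.3
grasp_force: 60.4
t: 8.8
tool_pos: [438.1, -313.2, -10.3]
orientation: [180.0, -0.1, 10.2]
force: [0.2, -0.8, -1.7]
gripper_width: 34.2
grasp_force: 60.4
```

```bash
python3 -m inch '[{"rx":0,"ry":0,"rz":0,"dx":0,"dy":0,"dz":-2,"hand":-1},{"rx":0,"ry":0,"rz":0,"dx":0,"dy":0,"dz":-3,"hand":-1},{"rx":0,"ry":0,"rz":0,"dx":0,"dy":0,"dz":-3,"hand":-1},{"rx":0,"ry":0,"rz":0,"dx":0,"dy":0,"dz":-3,"hand":-1}]'
```

```text
t: 9.13
tool_pos: [437.9, -313.1, -13.3]
orientation: [180.0, -0.1, 10.1]
force: [-1.3, 1.4, 6.3]
gripper_width: 34.1
grasp_force: 61.3
```

Contact felt, 6 N. Open a little and rise.

```bash
python3 -m inch '[{"rx":0,"ry":0,"rz":0,"dx":0,"dy":0,"dz":0,"hand":0.15},{"rx":0,"ry":0,"rz":0,"dx":0,"dy":0,"dz":0,"hand":0.15},{"rx":0,"ry":0,"rz":0,"dx":0,"dy":0,"dz":0,"hand":0.15},{"rx":0,"ry":0,"rz":0,"dx":0,"dy":0,"dz":10,"hand":0.15},{"rx":0,"ry":0,"rz":0,"dx":0,"dy":0,"dz":30,"hand":0.15}]' && python3 -m inch '[{"rx":0,"ry":0,"rz":0,"dx":0,"dy":0,"dz":30,"hand":0.15},{"rx":0,"ry":0,"rz":0,"dx":0,"dy":5,"dz":70,"hand":0.15},{"rx":0,"ry":0,"rz":0.1,"dx":0,"dy":20,"dz":110,"hand":0.3},{"rx":0,"ry":0,"rz":0.2,"dx":-4,"dy":50,"dz":140,"hand":0.6},{"rx":0,"ry":0,"rz":0.3,"dx":-8,"dy":85,"dz":160,"hand":0.6}]'
python3 - <<'E'
from h import *
import pickle
d=snap('side'); P=cloud(d); m=(P[...,2]>8)&(P[...,2]<60)&(abs(P[...,0]-442)<46)&(abs(P[...,1]+312)<52)
q=P[m&(P[...,2]>22)]; print(len(q), cv2.minAreaRect(q[:,:2].astype(np.float32)) , q[:,2].max(),sensors.sense()['joint_pos'])
E
```

```text
t: 9.55
tool_pos: [435.9, -312.3, 15.1]
orientation: [-179.9, 0.2, 10.1]
force: [-0.5, 0.4, 0.5]
gripper_width: 49.1
grasp_force: 0.0
t: 9.97
tool_pos: [429.7, -232.9, 177.1]
orientation: [179.8, -0.0, 27.0]
force: [1.2, 2.2, 0.2]
gripper_width: 68.3
grasp_force: 0.0
296 ((448.57080078125, -317.1068115234375), (96.05840301513672, 84.14716339111328), 77.19229888916016) 41.25654760522002 [-38.13853932  -2.85225246  60.59645784 110.62940619   2.08782144
  70.3924065  -40.47381108]
```

Rock is released in the tray. On to the stage, re-measuring the pin on the way at the placing yaw.

```bash
python3 -m inch '[{"rx":0,"ry":0,"rz":0.12,"dx":4,"dy":20,"dz":12,"hand":0.6},{"rx":0,"ry":0,"rz":0.24,"dx":8,"dy":40,"dz":24,"hand":0.6},{"rx":0,"ry":0,"rz":0.36,"dx":10,"dy":60,"dz":36,"hand":0.6},{"rx":0,"ry":0,"rz":0.48,"dx":12,"dy":80,"dz":48,"hand":0.6},{"rx":0,"ry":0,"rz":0.6,"dx":14,"dy":95,"dz":50,"hand":0.6}]' && python3 -m inch '[{"rx":0,"ry":0,"rz":0.12,"dx":0,"dy":20,"dz":0,"hand":0.6},{"rx":0,"ry":0,"rz":0.24,"dx":0,"dy":40,"dz":0,"hand":0.6},{"rx":0,"ry":0,"rz":0.36,"dx":0,"dy":50,"dz":0,"hand":0.6},{"rx":0,"ry":0,"rz":0.48,"dx":0,"dy":60,"dz":0,"hand":0.6},{"rx":0,"ry":0,"rz":0.6,"dx":0,"dy":70,"dz":0,"hand":0.6}]' && python3 -m inch '[{"rx":0,"ry":0,"rz":0.12,"dx":0,"dy":0,"dz":0,"hand":0.6},{"rx":0,"ry":0,"rz":0.24,"dx":0,"dy":0,"dz":0,"hand":0.6},{"rx":0,"ry":0,"rz":0.36,"dx":0,"dy":0,"dz":0,"hand":0.6},{"rx":0,"ry":0,"rz":0.36,"dx":0,"dy":0,"dz":0,"hand":0.6},{"rx":0,"ry":0,"rz":0.36,"dx":0,"dy":0,"dz":0,"hand":0.6}]'
python3 - <<'E'
from h import *
import pickle
c=snap('wrist'); pickle.dump(c,open('w6.pkl','wb')); P=cloud(c); s=sensors.sense(); print(np.round(s['joint_pos'],1))
m=(abs(P[...,2]-48)<5).astype(np.uint8); m=cv2.morphologyEx(m,cv2.MORPH_OPEN,np.ones((5,5)))
n,l,st,ce=cv2.connectedComponentsWithStats(m);i=1+st[1:,4].argmax(); print(st[i]); R1=rect(c,l==i,48); print('base',R1)
g=cv2.cvtColor(c['color'],cv2.COLOR_RGB2HSV)
mm=((g[...,0]>20)&(g[...,0]<60)&(g[...,1]>16)&(g[...,2]>215)&(abs(P[...,2]-48)<5)).astype(np.uint8); n,l,st,ce=cv2.connectedComponentsWithStats(mm); i=1+st[1:,4].argmax(); print(st[i]); q=onplane(c,np.argwhere(l==i)[:,::-1],48)[:,:2].astype(np.float32); print('disc',cv2.minEnclosingCircle(q))
T=np.linalg.inv(c['T']); p=T@np.r_[443.3,-75.5,52,1]; K=np.array(c['camera_matrix']); u=K[:2,:2]@(p[:2]/p[2])+K[:2,2]; x,y=u.astype(int); print('pin guess',u)
w=g[y-12:y+13,x-12:x+13,2]; print(w[::2,::2]); k=np.argwhere(w<190); print(k.mean(0)[::-1]+[x-12,y-12],k.min(0),k.max(0))
cv2.imwrite('pics/pin.png',cv2.resize(c['color'][y-40:y+41,x-40:x+41],(486,486))[:,:,::-1])
E
```

```text
t: 10.43
tool_pos: [444.3, -134.3, 226.6]
orientation: [179.9, -0.1, 61.7]
force: [0.2, 0.3, -0.7]
gripper_width: 68.3
grasp_force: 0.0
t: 10.85
tool_pos: [443.4, -65.3, 224.7]
orientation: [-180.0, -0.0, 96.0]
force: [-0.1, -0.5, 0.2]
gripper_width: 68.1
grasp_force: 0.0
t: 11.27
tool_pos: [443.5, -65.5, 224.6]
orientation: [180.0, -0.0, 116.1]
force: [-0.5, -0.2, -0.7]
gripper_width: 68.2
grasp_force: 0.0
[-57.  -14.2  52.4 110.9  11.4  78.1  18.2]
[  220    97   317   216 55505]
base ((503.2232971191406, -38.13764953613281), (295.2725830078125, 196.6622314453125), 30.99663543701172)
[ 320  166   96   94 6978]
disc ((491.6318359375, -46.13899230957031), 47.000118255615234)
pin guess [310.10155423 220.1967324 ]
[[226 225 225 225 223 225 223 225 222 211 158 214 227]
 [226 224 224 224 220 220 222 222 223 203 153 230 227]
 [225 227 225 224 224 221 223 221 223 203 152 229 229]
 [226 226 226 223 221 221 222 223 225 204 153 230 229]
 [226 225 223 223 223 162 121 125 198 206 145 230 228]
 [223 222 222 222 154  93 127 123 141 208 155 228 229]
 [220 220 221 223 199  96 154 139 121 211 155 214 228]
 [221 222 221 222 149  71 138 112 163 214 146 203 229]
 [222 223 224 223 194 143 191 196 225 224 149 180 228]
 [222 223 222 224 222 223 222 224 225 223 167 158 230]
 [226 222 223 224 221 221 223 226 225 225 188 155 229]
 [223 224 222 223 222 224 222 222 223 222 213 152 190]
 [222 224 223 222 223 223 221 225 222 221 220 171 167]]
[314.43537415 219.74829932] [0 8] [24 24]
```

Run:
```python
from h import *
import pickle
c=pickle.load(open('w2.pkl','rb'));P=cloud(c).reshape(-1,3); a=np.radians(18.7); ex=np.array([np.cos(a),np.sin(a)]); ey=np.array([-ex[1],ex[0]])
d=P[:,:2]-[463.8,345.3]; X=d@ex; Y=d@ey
for x0 in range(-28,52,4):
    print(x0,[ (lambda z: round(float(np.median(z)),0) if len(z) else None)(P[(abs(X-x0-2)<2)&(abs(Y-y0)<4)][:,2]) for y0 in (-24,-16,-8,0,8,16,24)])
```

```text
-28 [-1.0, -1.0, -0.0, -1.0, -1.0, -0.0, -1.0]
-24 [-1.0, -1.0, -1.0, -1.0, -1.0, -1.0, -1.0]
-20 [10.0, 10.0, 10.0, 10.0, 9.0, 10.0, 10.0]
-16 [10.0, 11.0, 14.0, 29.0, 17.0, 11.0, 11.0]
-12 [11.0, 44.0, 45.0, 44.0, 44.0, 22.0, 11.0]
-8 [22.0, 44.0, 44.0, 44.0, 44.0, 29.0, 22.0]
-4 [23.0, 44.0, 44.0, 44.0, 45.0, 28.0, 22.0]
0 [22.0, 44.0, 44.0, 44.0, 44.0, 30.0, 22.0]
4 [22.0, 44.0, 45.0, 45.0, 44.0, 28.0, 23.0]
8 [18.0, 44.0, 44.0, 45.0, 44.0, 31.0, 11.0]
12 [17.0, 45.0, 44.0, 44.0, 44.0, 17.0, 16.0]
16 [17.0, 17.0, 17.0, 16.0, 17.0, 17.0, 17.0]
20 [17.0, 17.0, 17.0, 17.0, 16.0, 17.0, 17.0]
24 [10.0, 10.0, 10.0, 11.0, 10.0, 10.0, 11.0]
28 [10.0, 10.0, 11.0, 11.0, 11.0, 11.0, 11.0]
32 [11.0, 11.0, 11.0, 12.0, 11.0, 11.0, 10.0]
36 [10.0, 11.0, 11.0, 11.0, 11.0, 11.0, 10.0]
40 [10.0, 11.0, 11.0, 11.0, 11.0, 11.0, 10.0]
44 [12.0, 12.0, 12.0, 12.0, 12.0, 12.0, 12.0]
48 [12.0, 12.0, 12.0, 13.0, 12.0, 12.0, 12.0]
```

```bash
python3 -m inch '[{"rx":0,"ry":0,"rz":0,"dx":2,"dy":40,"dz":0,"hand":0.6},{"rx":0,"ry":0,"rz":0,"dx":4,"dy":80,"dz":0,"hand":0.6},{"rx":0,"ry":0,"rz":0,"dx":6,"dy":120,"dz":0,"hand":0.6},{"rx":0,"ry":0,"rz":0,"dx":8,"dy":160,"dz":0,"hand":0.6},{"rx":0,"ry":0,"rz":0,"dx":10,"dy":200,"dz":0,"hand":0.6}]' && python3 -m inch '[{"rx":0,"ry":0,"rz":-0.06,"dx":2,"dy":40,"dz":-15,"hand":0.6},{"rx":0,"ry":0,"rz":-0.13,"dx":4,"dy":80,"dz":-30,"hand":0.6},{"rx":0,"ry":0,"rz":-0.13,"dx":6,"dy":120,"dz":-45,"hand":0.6},{"rx":0,"ry":0,"rz":-0.13,"dx":8,"dy":160,"dz":-60,"hand":0.6},{"rx":0,"ry":0,"rz":-0.13,"dx":10,"dy":200,"dz":-75,"hand":0.6}]' && python3 -m inch '[{"rx":0,"ry":0,"rz":0,"dx":0,"dy":10,"dz":-30,"hand":0.6},{"rx":0,"ry":0,"rz":0,"dx":0,"dy":10,"dz":-60,"hand":0.6},{"rx":0,"ry":0,"rz":0,"dx":0,"dy":10,"dz":-80,"hand":0.6},{"rx":0,"ry":0,"rz":0,"dx":0,"dy":10,"dz":-80,"hand":0.6},{"rx":0,"ry":0,"rz":0,"dx":0,"dy":10,"dz":-80,"hand":0.6}]'
python3 - <<'E'
from h import *
import pickle
c=snap('wrist'); pickle.dump(c,open('w7.pkl','wb'));P=cloud(c); s=sensors.sense(); print(s['tool_pos'],s['orientation'],np.round(s['joint_pos'],1))
K=P.reshape(-1,3); K=K[(abs(K[:,2]-45)<4)&(np.hypot(K[:,0]-463.8,K[:,1]-345.3)<30)]; print(len(K),K.mean(0),cv2.minAreaRect(K[:,:2].astype(np.float32)))
E
```

```text
t: 11.73
tool_pos: [453.4, 136.3, 224.4]
orientation: [-180.0, -0.0, 116.1]
force: [1.6, -0.3, 0.0]
gripper_width: 68.1
grasp_force: 0.0
t: 12.15
tool_pos: [463.3, 331.2, 150.2]
orientation: [-180.0, -0.0, 108.7]
force: [1.2, 0.5, 1.2]
gripper_width: 68.1
grasp_force: 0.0
t: 12.57
tool_pos: [463.1, 338.7, 70.7]
orientation: [-179.9, 0.1, 108.8]
force: [-0.3, 0.6, 1.6]
gripper_width: 68.4
grasp_force: 0.0
[463.9273731  339.26578773  72.13463368] [-1.79991336e+02  8.61637179e-03  1.08769345e+02] [-69.3  18.8  34.3 105.1 -12.1  59.7 -11.5]
2422 [463.79140051 345.98564629  44.36213377] ((463.9930725097656, 345.2927551269531), (28.029634475708008, 29.90673065185547), 18.147354125976562)
```

```bash
python3 -m inch '[{"rx":0,"ry":0,"rz":0,"dx":0,"dy":6,"dz":0,"hand":0.6},{"rx":0,"ry":0,"rz":0,"dx":0,"dy":6,"dz":-8,"hand":0.6},{"rx":0,"ry":0,"rz":0,"dx":0,"dy":6,"dz":-16,"hand":0.6},{"rx":0,"ry":0,"rz":0,"dx":0,"dy":6,"dz":-24,"hand":0.6},{"rx":0,"ry":0,"rz":0,"dx":0,"dy":6,"dz":-24,"hand":0.6}]'
```

```text
t: 13.03
tool_pos: [462.4, 344.8, 45.6]
orientation: [-179.9, 0.1, 108.9]
force: [-0.3, -0.3, -0.0]
gripper_width: 68.1
grasp_force: 0.0
```

```bash
python3 -m inch '[{"rx":0,"ry":0,"rz":0,"dx":1,"dy":0,"dz":-12,"hand":0.4},{"rx":0,"ry":0,"rz":0,"dx":1,"dy":0,"dz":-24,"hand":0.4},{"rx":0,"ry":0,"rz":0,"dx":1,"dy":0,"dz":-36,"hand":0.4},{"rx":0,"ry":0,"rz":0,"dx":1,"dy":0,"dz":-46,"hand":0.4},{"rx":0,"ry":0,"rz":0,"dx":1,"dy":0,"dz":-46,"hand":0.4}]'
```

```text
t: 13.45
tool_pos: [462.9, 344.2, -1.5]
orientation: [-179.8, 0.1, 108.9]
force: [-0.9, -0.3, -0.3]
gripper_width: 60.1
grasp_force: 0.0
```

```bash
python3 -m inch '[{"rx":0,"ry":0,"rz":0,"dx":1,"dy":1,"dz":0,"hand":0},{"rx":0,"ry":0,"rz":0,"dx":1,"dy":1,"dz":0,"hand":-0.2},{"rx":0,"ry":0,"rz":0,"dx":1,"dy":1,"dz":0,"hand":-1},{"rx":0,"ry":0,"rz":0,"dx":1,"dy":1,"dz":0,"hand":-1},{"rx":0,"ry":0,"rz":0,"dx":1,"dy":1,"dz":0,"hand":-1}]' && python3 -m inch '[{"rx":0,"ry":0,"rz":0,"dx":0,"dy":0,"dz":0,"hand":-1},{"rx":0,"ry":0,"rz":0,"dx":0,"dy":0,"dz":0,"hand":-1},{"rx":0,"ry":0,"rz":0,"dx":0,"dy":0,"dz":0,"hand":-1}]'
```

```text
t: 13.87
tool_pos: [465.8, 346.8, 2.0]
orientation: [180.0, -0.0, 108.9]
force: [-0.6, -0.8, 4.2]
gripper_width: 26.7
grasp_force: 61.2
t: 14.12
tool_pos: [465.8, 346.8, 2.0]
orientation: [180.0, -0.0, 108.9]
force: [-0.5, 0.5, 6.2]
gripper_width: 26.9
grasp_force: 61.5
```

```bash
python3 -m inch '[{"rx":0,"ry":0,"rz":0,"dx":0,"dy":0,"dz":8,"hand":-1},{"rx":0,"ry":0,"rz":0,"dx":0,"dy":0,"dz":20,"hand":-1},{"rx":0,"ry":0,"rz":0,"dx":0,"dy":0,"dz":45,"hand":-1},{"rx":0,"ry":0,"rz":0,"dx":0,"dy":0,"dz":75,"hand":-1},{"rx":0,"ry":0,"rz":0,"dx":0,"dy":0,"dz":110,"hand":-1}]' && python3 -m inch '[{"rx":0,"ry":0,"rz":0,"dx":0,"dy":0,"dz":35,"hand":-1},{"rx":0,"ry":0,"rz":0,"dx":0,"dy":0,"dz":40,"hand":-1},{"rx":0,"ry":0,"rz":0,"dx":0,"dy":0,"dz":40,"hand":-1},{"rx":0,"ry":0,"rz":0,"dx":0,"dy":0,"dz":40,"hand":-1}]'
python3 - <<'E'
from h import *
import pickle
c=snap('wrist'); pickle.dump(c,open('w8.pkl','wb')); s=sensors.sense(); print(s['t'],s['tool_pos'],s['orientation'],s['moment'],s['gripper_width'])
cv2.imwrite('pics/w8.png',c['color'][:,:,::-1])
E
```

```text
t: 14.53
tool_pos: [464.3, 345.4, 112.0]
orientation: [-179.8, 0.1, 108.9]
force: [0.1, 0.3, -4.1]
gripper_width: 26.9
grasp_force: 60.3
t: 14.87
tool_pos: [464.8, 346.3, 151.0]
orientation: [-179.9, -0.0, 108.9]
force: [1.0, -0.7, -3.0]
gripper_width: 26.9
grasp_force: 60.3
14.9167 [464.38469555 345.92690769 150.09258847] [-1.79862681e+02  4.24473216e-02  1.08929503e+02] [-0.0580717   0.10534126  0.053319  ] 26.76217835309788
```

View pics/w8.png

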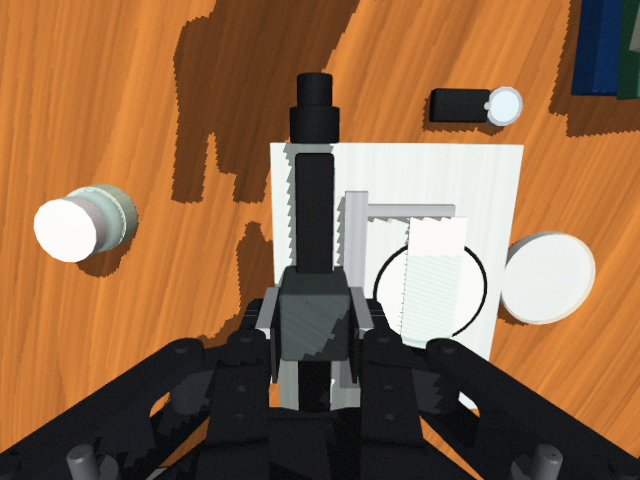

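The stage is held by its carriage: plate edge (271,143)–(523,146), carriage top at (314,315), window ring at (430,292). I'll measure tilt and the socket's position relative to the tool.

```bash
cat > held.py <<'E'
from h import *
import pickle
def held(c,tp):
    P=cloud(c); g=cv2.cvtColor(c['color'],cv2.COLOR_RGB2HSV)
    m=((g[...,1]<60)&(g[...,2]>170)); z=P[...,2]
    zz=np.median(z[150:200,400:440]); m&=abs(z-zz)<8; m[:, :265]=0; m[:,530:]=0; m[400:]=0
    m=cv2.erode(m.astype(np.uint8),np.ones((3,3)))>0
    Q=P[m]; 
    for _ in range(5):
        A=np.c_[Q[:,:2]-Q[:,:2].mean(0),np.ones(len(Q))]; k=np.linalg.lstsq(A,Q[:,2],rcond=None)[0]; e=Q[:,2]-A@k; Q=Q[abs(e)<1]
    n=np.array([-k[0],-k[1],1]); n/=np.linalg.norm(n)
    B=P[250:375,275:355].reshape(-1,3); B=B[abs(B[:,2]-(zz+34))<5]; r=cv2.minAreaRect(B[:,:2].astype(np.float32))
    q=onplane(c,[(271,143),(523,146)],zz)[:,:2]; d=q[1]-q[0]; yaw=np.degrees(np.arctan2(d[1],d[0]))
    print('plate z',zz,'normal tilt deg',np.degrees(n[:2]),len(Q)); print('block',r,B.mean(0)); print('far edge',q,np.linalg.norm(d),yaw)
    ex=d/np.linalg.norm(d); ey=np.array([-ex[1],ex[0]]); ctr=q.mean(0)-70*ey; print('socket by edge',ctr-36*ex,'TCP',tp)
E
python3 - <<'E'
from held import *
held(pickle.load(open('w8.pkl','rb')),sensors.sense()['tool_pos'])
E
```

```text
plate z 159.4772550840455 normal tilt deg [0.45250599 1.27344157] 16099
block ((464.61517333984375, 345.25238037109375), (31.089862823486328, 30.507680892944336), 17.950565338134766) [464.21238091 346.99756372 193.33117882]
far edge [[424.72930586 404.84504668]
 [528.30393725 439.84577429]] 109.32865681162767 18.67153078234885
socket by edge [464.8212817  344.50442497] TCP [464.38469555 345.92690769 150.09258847]
```

```bash
python3 -m inch '[{"rx":0,"ry":0,"rz":0,"dx":-1,"dy":-15,"dz":0,"hand":-1},{"rx":0,"ry":0,"rz":0,"dx":-3,"dy":-40,"dz":0,"hand":-1},{"rx":0,"ry":0,"rz":0.03,"dx":-5,"dy":-70,"dz":0,"hand":-1},{"rx":0,"ry":0,"rz":0.06,"dx":-6,"dy":-100,"dz":0,"hand":-1},{"rx":0,"ry":0,"rz":0.09,"dx":-7,"dy":-130,"dz":0,"hand":-1}]' && python3 -m inch '[{"rx":0,"ry":0,"rz":0.03,"dx":-2,"dy":-30,"dz":0,"hand":-1},{"rx":0,"ry":0,"rz":0.06,"dx":-4,"dy":-60,"dz":0,"hand":-1},{"rx":0,"ry":0,"rz":0.09,"dx":-6,"dy":-90,"dz":0,"hand":-1},{"rx":0,"ry":0,"rz":0.126,"dx":-8,"dy":-120,"dz":0,"hand":-1},{"rx":0,"ry":0,"rz":0.126,"dx":-10,"dy":-150,"dz":0,"hand":-1}]' && python3 -m inch '[{"rx":0,"ry":0,"rz":0,"dx":-1,"dy":-30,"dz":0,"hand":-1},{"rx":0,"ry":0,"rz":0,"dx":-2,"dy":-60,"dz":0,"hand":-1},{"rx":0,"ry":0,"rz":0,"dx":-3,"dy":-90,"dz":-10,"hand":-1},{"rx":0,"ry":0,"rz":0,"dx":-4,"dy":-120,"dz":-20,"hand":-1},{"rx":0,"ry":0,"rz":0,"dx":-4,"dy":-140,"dz":-30,"hand":-1}]' && python3 -m inch '[{"rx":0,"ry":0,"rz":0,"dx":0,"dy":0,"dz":-20,"hand":-1},{"rx":0,"ry":0,"rz":0,"dx":0,"dy":0,"dz":-35,"hand":-1},{"rx":0,"ry":0,"rz":0,"dx":0,"dy":0,"dz":-35,"hand":-1},{"rx":0,"ry":0,"rz":0,"dx":0,"dy":0,"dz":-35,"hand":-1}]'
python3 - <<'E'
from held import *
s=sensors.sense(); print(s['orientation'],np.round(s['joint_pos'],1)); c=snap('wrist'); pickle.dump(c,open('w9.pkl','wb')); held(c,s['tool_pos'])
E
```

```text
t: 15.33
tool_pos: [457.0, 214.0, 149.5]
orientation: [-179.8, 0.1, 114.2]
force: [0.6, -0.4, -2.9]
gripper_width: 26.8
grasp_force: 60.4
t: 15.75
tool_pos: [446.7, 64.2, 149.7]
orientation: [-179.8, -0.0, 121.4]
force: [0.8, -0.4, -3.4]
gripper_width: 26.5
grasp_force: 60.4
t: 16.17
tool_pos: [442.4, -76.8, 119.8]
orientation: [-179.9, -0.0, 121.2]
force: [0.1, 0.1, -4.1]
gripper_width: 26.5
grasp_force: 60.4
t: 16.5
tool_pos: [442.6, -74.1, 85.2]
orientation: [-179.8, -0.0, 121.3]
force: [0.9, 0.1, -2.9]
gripper_width: 26.6
grasp_force: 60.4
[-1.79750464e+02 -2.02773830e-02  1.21250968e+02] [-5.330e+01  2.000e-01  5.850e+01  1.213e+02 -1.000e-01  5.880e+01
  3.640e+01]
plate z 93.5988648447616 normal tilt deg [-0.14991388  0.90584109] 18507
block ((442.7405700683594, -74.97156524658203), (31.1093807220459, 30.78886604309082), 31.50615119934082) [441.71182745 -73.37845282 127.59432141]
far edge [[390.74837189 -25.43331879]
 [484.36111771  30.82057503]] 109.21468193260479 31.00255484631194
socket by edge [442.75288949 -75.84922192] TCP [442.60090564 -74.10577182  85.23775465]
```

Over the pin: socket about (442.8,-75.4), pin about (443.5,-75.2), yaw 31.0°. Nudge and descend.

```bash
python3 -m inch '[{"rx":0.01,"ry":0,"rz":0,"dx":1,"dy":0,"dz":-9,"hand":-1},{"rx":0.01,"ry":0,"rz":0,"dx":1,"dy":0,"dz":-18,"hand":-1},{"rx":0.01,"ry":0,"rz":0,"dx":1,"dy":0,"dz":-24,"hand":-1},{"rx":0.01,"ry":0,"rz":0,"dx":1,"dy":0,"dz":-26,"hand":-1},{"rx":0.01,"ry":0,"rz":0,"dx":1,"dy":0,"dz":-26,"hand":-1}]' && python3 -m inch '[{"rx":0,"ry":0,"rz":0,"dx":0,"dy":0,"dz":-1,"hand":-1},{"rx":0,"ry":0,"rz":0,"dx":0,"dy":0,"dz":-2,"hand":-1},{"rx":0,"ry":0,"rz":0,"dx":0,"dy":0,"dz":-3,"hand":-1},{"rx":0,"ry":0,"rz":0,"dx":0,"dy":0,"dz":-4,"hand":-1},{"rx":0,"ry":0,"rz":0,"dx":0,"dy":0,"dz":-4,"hand":-1}]'
```

```text
t: 16.97
tool_pos: [445.2, -73.5, 60.3]
orientation: [179.8, -0.5, 121.3]
force: [0.0, -0.5, -2.5]
gripper_width: 26.6
grasp_force: 60.3
t: 17.38
tool_pos: [445.3, -73.5, 56.3]
orientation: [179.7, -0.5, 121.3]
force: [0.2, -0.2, -3.5]
gripper_width: 26.5
grasp_force: 60.3
```

```bash
python3 -m inch '[{"rx":0,"ry":0.009,"rz":0,"dx":-1.5,"dy":-1,"dz":2,"hand":-1},{"rx":0,"ry":0.009,"rz":0,"dx":-1.5,"dy":-1,"dz":2,"hand":-1},{"rx":0,"ry":0.009,"rz":0,"dx":-1.5,"dy":-1,"dz":2,"hand":-1}]'
python3 - <<'E'
from held import *
s=sensors.sense(); print(s['orientation']); c=snap('wrist'); held(c,s['tool_pos'])
E
```

```text
t: 17.63
tool_pos: [444.0, -74.7, 58.5]
orientation: [-179.8, -0.7, 121.3]
force: [0.8, -0.5, -3.4]
gripper_width: 26.5
grasp_force: 60.4
[-179.83486244   -0.74369671  121.27737402]
plate z 67.669434601757 normal tilt deg [0.14941649 0.21696424] 18041
block ((444.2804870605469, -75.90968322753906), (30.835620880126953, 30.456920623779297), 31.02651023864746) [443.42660684 -74.5348077  100.91709416]
far edge [[392.20633878 -26.14893954]
 [485.887916    30.20006271]] 109.32267818094726 31.026699101743137
socket by edge [444.27836931 -76.515091  ] TCP [444.03525582 -74.68955575  58.49053935]
```

```bash
python3 -m inch '[{"rx":0,"ry":0,"rz":0,"dx":-0.8,"dy":0.9,"dz":-1,"hand":-1},{"rx":0,"ry":0,"rz":0,"dx":-0.8,"dy":0.9,"dz":-2,"hand":-1},{"rx":0,"ry":0,"rz":0,"dx":-0.8,"dy":0.9,"dz":-3.5,"hand":-1},{"rx":0,"ry":0,"rz":0,"dx":-0.8,"dy":0.9,"dz":-5,"hand":-1},{"rx":0,"ry":0,"rz":0,"dx":-0.8,"dy":0.9,"dz":-5,"hand":-1}]'
```

```text
t: 18.1
tool_pos: [442.8, -73.6, 53.0]
orientation: [-179.8, -0.8, 121.3]
force: [-0.1, 0.5, -3.3]
gripper_width: 26.9
grasp_force: 60.4
```

Underside is about 4 mm below the pin tip with no contact force, so the pin is in the socket. Continue down.

```bash
python3 -m inch '[{"rx":0,"ry":0,"rz":0,"dx":0.2,"dy":-0.3,"dz":-0.7,"hand":-1},{"rx":0,"ry":0,"rz":0,"dx":0.2,"dy":-0.3,"dz":-1.4,"hand":-1},{"rx":0,"ry":0,"rz":0,"dx":0.2,"dy":-0.3,"dz":-2,"hand":-1},{"rx":0,"ry":0,"rz":0,"dx":0.2,"dy":-0.3,"dz":-2,"hand":-1}]' && python3 -m inch '[{"rx":0,"ry":0,"rz":0,"dx":0,"dy":0,"dz":-0.5,"hand":-1},{"rx":0,"ry":0,"rz":0,"dx":0,"dy":0,"dz":-1,"hand":-1},{"rx":0,"ry":0,"rz":0,"dx":0,"dy":0,"dz":-1,"hand":-1}]'
```

```text
t: 18.43
tool_pos: [443.2, -74.0, 51.2]
orientation: [-179.8, -0.8, 121.3]
force: [-0.3, 0.5, -3.0]
gripper_width: 26.5
grasp_force: 60.4
t: 18.68
tool_pos: [443.3, -73.9, 50.4]
orientation: [-179.8, -0.8, 121.3]
force: [-3.2, 0.8, 2.9]
gripper_width: 26.5
grasp_force: 61.2
```

```bash
python3 -m inch '[{"rx":0,"ry":0,"rz":0,"dx":0,"dy":0,"dz":-0.5,"hand":-1},{"rx":0,"ry":0,"rz":0,"dx":0,"dy":0,"dz":-1,"hand":-1},{"rx":0,"ry":0,"rz":0,"dx":0,"dy":0,"dz":-1,"hand":-1},{"rx":0,"ry":0,"rz":0,"dx":0,"dy":0,"dz":-1,"hand":-1}]'
python3 - <<'E'
from held import *
s=sensors.sense(); print(s['orientation'],s['moment']); c=snap('wrist'); held(c,s['tool_pos'])
E
```

```text
t: 19.02
tool_pos: [443.2, -73.7, 50.0]
orientation: [-179.8, -0.8, 121.3]
force: [-9.0, 2.6, 16.3]
gripper_width: 26.7
grasp_force: 62.9
[-179.82644404   -0.82301338  121.29805255] [0.10561693 1.37898723 0.03793403]
plate z 58.56126094052033 normal tilt deg [-0.39355557  0.78209694] 17966
block ((443.3938903808594, -75.383056640625), (30.969188690185547, 31.492839813232422), 30.208356857299805) [442.64745112 -73.53744627  92.38243726]
far edge [[391.32296645 -25.24187774]
 [485.374256    31.37618488]] 109.77818580784302 31.047576847564667
socket by edge [443.60847187 -75.47158761] TCP [443.22693513 -73.70512458  49.95350821]
```

Seated: plate top at 58.6 (flush is 59), yaw 31.05°, force 16 N. I'll relieve the sideways force and press firmly.

```bash
python3 -m inch '[{"rx":0,"ry":0,"rz":0,"dx":-0.6,"dy":0.2,"dz":-0.4,"hand":-1},{"rx":0,"ry":0,"rz":0,"dx":-0.6,"dy":0.2,"dz":-0.8,"hand":-1},{"rx":0,"ry":0,"rz":0,"dx":-0.6,"dy":0.2,"dz":-0.8,"hand":-1},{"rx":0,"ry":0,"rz":0,"dx":-0.6,"dy":0.2,"dz":-0.8,"hand":-1}]'
python3 - <<'E'
from held import *
s=sensors.sense(); print(s['orientation'],s['moment'],s['force']); c=snap('wrist'); held(c,s['tool_pos'])
P=cloud(c); v=[(285,160),(510,165),(480,370),(400,170)]
print([P[y-3:y+4,x-3:x+4,2].mean().round(1) for x,y in v])
o=np.zeros((480,800,3),np.uint8); o[:360,:480]=cv2.resize(c['color'],(480,360))
d=snap('side'); o[:240,480:]=cv2.resize(d['color'][220:340,250:410],(320,240)); o[240:,480:]=cv2.resize(d['color'][310:430,320:480],(320,240)); cv2.imwrite('pics/fin.png',o[:,:,::-1])
E
```

```text
t: 19.4
tool_pos: [443.3, -73.7, 49.9]
orientation: [-179.9, -0.8, 121.3]
force: [-11.6, 1.9, 27.4]
gripper_width: 26.7
grasp_force: 64.4
[-179.87093627   -0.81260888  121.29042735] [ 0.06789836  2.11550571 -0.00539455] [-11.6293357    1.91024646  27.42510413]
plate z 58.62090404435084 normal tilt deg [-0.40616861  0.77687359] 17868
block ((443.5455627441406, -75.23779296875), (31.067710876464844, 31.093442916870117), 30.73372459411621) [442.6720262  -73.63107471  92.3785949 ]
far edge [[391.36603269 -25.22126455]
 [485.39206699  31.36202354]] 109.73861498702888 31.038822442626596
socket by edge [443.62691024 -75.46916444] TCP [443.25740855 -73.6988305   49.91259701]
[np.float64(58.5), np.float64(58.7), np.float64(134.7), np.float64(61.7)]
```

View pics/fin.png

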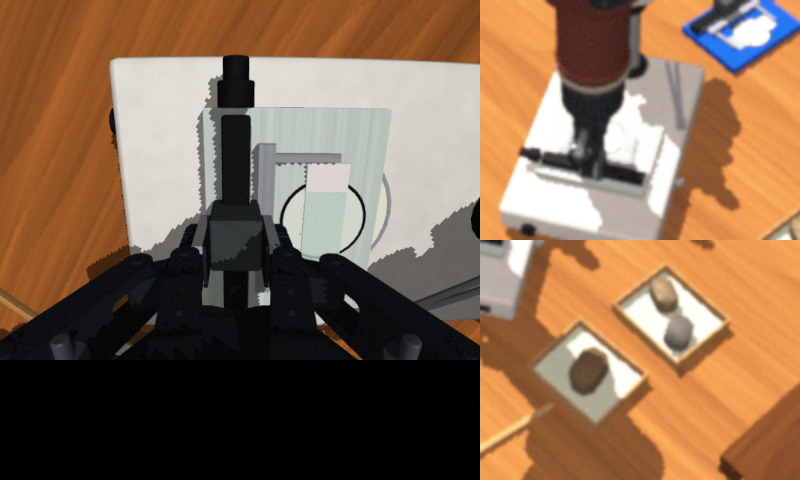

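The wrist view shows the stage square on the base with its ring (322,218) over the disc. The lower-right crop shows the rock in the formerly empty tray. I'll check flatness against the base plane in the same image.

Run:
```python
from held import *
acc=[]
for _ in range(3):
    c=snap('wrist'); P=cloud(c); g=cv2.cvtColor(c['color'],cv2.COLOR_RGB2HSV); W=(g[...,1]<60)
    a=np.radians(31.05); ex=np.array([np.cos(a),np.sin(a)]); ey=np.array([-ex[1],ex[0]]); d=P[...,:2]-[443.4,-75.3]; X=d@ex; Y=d@ey; z=P[...,2]
    B=W&(abs(z-48)<4)&((X<-25)|(X>98)|(Y>76))&(X>-72)&(Y<95)&(X<170)&~((abs(X)<20)&(Y<110))
    S=W&(abs(z-59)<2.5)&(X>-16)&(X<88)&(abs(Y)<67)&((X<-10)|(X>12))
    def fit(m):
        Q=np.c_[X[m],Y[m],z[m]]
        for _ in range(5):
            A=np.c_[Q[:,:2],np.ones(len(Q))]; k=np.linalg.lstsq(A,Q[:,2],rcond=None)[0]; Q=Q[abs(Q[:,2]-A@k)<.8]
        return k,len(Q)
    kb,nb=fit(B); ks,ns=fit(S); D=ks-kb
    print(nb,ns,'base slope deg',np.degrees(kb[:2]).round(2),kb[2].round(2),'stage',np.degrees(ks[:2]).round(2),ks[2].round(2),'rel',np.degrees(D[:2]).round(2),'gap at socket',D[2].round(2))
```

```text
52494 16095 base slope deg [-0.   -0.05] 47.6 stage [ 0.2  -0.48] 59.0 rel [ 0.2  -0.43] gap at socket 11.4
52118 16083 base slope deg [-0.   -0.04] 47.6 stage [ 0.19 -0.49] 58.99 rel [ 0.2  -0.45] gap at socket 11.39
52266 15906 base slope deg [ 0.   -0.05] 47.6 stage [ 0.2  -0.47] 58.97 rel [ 0.2  -0.42] gap at socket 11.38
```

There is a residual tilt of about 0.45° against the base, left edge low. I'll level it out while pressing.

```bash
python3 -m inch '[{"rx":0.003,"ry":0.0045,"rz":0,"dx":0,"dy":0,"dz":0,"hand":-1},{"rx":0.006,"ry":0.009,"rz":0,"dx":0,"dy":0,"dz":0,"hand":-1},{"rx":0.006,"ry":0.009,"rz":0,"dx":0,"dy":0,"dz":0,"hand":-1},{"rx":0.006,"ry":0.009,"rz":0,"dx":0,"dy":0,"dz":0,"hand":-1}]'
cat > flat.py <<'E'
from held import *
s=sensors.sense(); print(s['orientation'],s['force'],s['moment'])
c=snap('wrist'); P=cloud(c); g=cv2.cvtColor(c['color'],cv2.COLOR_RGB2HSV); W=(g[...,1]<60)
a=np.radians(31.05); ex=np.array([np.cos(a),np.sin(a)]); ey=np.array([-ex[1],ex[0]]); d=P[...,:2]-[443.4,-75.3]; X=d@ex; Y=d@ey; z=P[...,2]
B=W&(abs(z-48)<4)&((X<-25)|(X>98)|(Y>76))&(X>-72)&(Y<95)&(X<170)&~((abs(X)<20)&(Y<110))
S=W&(abs(z-59)<2.5)&(X>-16)&(X<88)&(abs(Y)<67)&((X<-10)|(X>12))
def fit(m):
    Q=np.c_[X[m],Y[m],z[m]]
    for _ in range(5):
        A=np.c_[Q[:,:2],np.ones(len(Q))]; k=np.linalg.lstsq(A,Q[:,2],rcond=None)[0]; Q=Q[abs(Q[:,2]-A@k)<.8]
    return k
D=fit(S)-fit(B); print('rel slope deg',np.degrees(D[:2]).round(2),'gap',D[2].round(2))
for nm,m in (('front',X<-10),('rear',X>75),('left',Y>45),('mid',(abs(Y)<15)&(X>60)),('right',Y<-30)):
    q=z[S&m]; print(nm,len(q),np.median(q).round(2) if len(q) else None)
held(c,s['tool_pos'])
E
python3 flat.py
```

```text
t: 19.98
tool_pos: [443.0, -73.5, 49.8]
orientation: [-179.6, -1.4, 121.3]
force: [-13.7, 3.1, 27.8]
gripper_width: 26.6
grasp_force: 64.7
[-179.58916953   -1.41371969  121.28086961] [-13.70750064   3.06478921  27.80293205] [0.45714626 2.23025435 0.07952617]
rel slope deg [ 0.21 -0.41] gap 11.36
front 2099 58.54
rear 5436 58.65
left 8948 58.58
mid 3095 59.37
right 1200 58.54
plate z 58.59337464497112 normal tilt deg [-0.41212392  0.79235723] 17756
block ((443.62109375, -75.20991516113281), (30.966976165771484, 31.091732025146484), 30.650693893432617) [442.7729778  -73.60368404  92.38337255]
far edge [[391.11976274 -25.0977549 ]
 [485.32040875  31.58496447]] 109.93949419367445 31.036300790284017
socket by edge [443.46448953 -75.29617004] TCP [442.99430349 -73.46981958  49.80845585]
```

Front, rear, left and right heights all read 58.5–58.65, and the plate did not follow the tool's turn. So it was already flat on the base, and the "tilt" came from the glass slide in the fit. I'll undo that twist and check the hold.

```bash
python3 -m inch '[{"rx":-0.003,"ry":-0.0045,"rz":0,"dx":0,"dy":0,"dz":0,"hand":-1},{"rx":-0.006,"ry":-0.009,"rz":0,"dx":0,"dy":0,"dz":0,"hand":-1},{"rx":-0.009,"ry":-0.014,"rz":0,"dx":-0.5,"dy":0,"dz":0,"hand":-1},{"rx":-0.009,"ry":-0.014,"rz":0,"dx":-0.5,"dy":0,"dz":0,"hand":-1},{"rx":-0.009,"ry":-0.014,"rz":0,"dx":-0.5,"dy":0,"dz":0,"hand":-1}]'; python3 flat.py
```

```text
t: 20.45
tool_pos: [443.4, -73.9, 49.8]
orientation: [179.9, -0.4, 121.3]
force: [-4.4, 0.0, 18.3]
gripper_width: 26.8
grasp_force: 63.4
[179.90361296  -0.43403419 121.29764116] [-4.42578342  0.03963101 18.25906187] [-0.04379063  1.43076043  0.03265285]
rel slope deg [ 0.28 -0.43] gap 11.39
front 2117 58.58
rear 5346 58.79
left 9000 58.67
mid 3047 59.5
right 1208 58.61
plate z 58.65220001125492 normal tilt deg [-0.48336086  0.73257274] 18022
block ((443.647216796875, -75.21290588378906), (30.989322662353516, 31.07563591003418), 31.47111701965332) [442.55857467 -73.67794856  92.39275345]
far edge [[391.53773193 -25.32493542]
 [485.40578594  31.1667447 ]] 109.55601985988267 31.040373727514343
socket by edge [443.72174579 -75.61849718] TCP [443.43733179 -73.87692461  49.84961263]
```

```bash
python3 -m inch '[{"rx":0.002,"ry":0.005,"rz":0,"dx":0,"dy":0,"dz":-0.4,"hand":-1},{"rx":0.002,"ry":0.005,"rz":0,"dx":0,"dy":0,"dz":-0.8,"hand":-1},{"rx":0.002,"ry":0.005,"rz":0,"dx":0,"dy":0,"dz":-0.8,"hand":-1},{"rx":0.002,"ry":0.005,"rz":0,"dx":0,"dy":0,"dz":-0.8,"hand":-1},{"rx":0.002,"ry":0.005,"rz":0,"dx":0,"dy":0,"dz":-0.8,"hand":-1}]'; python3 flat.py
```

```text
t: 20.92
tool_pos: [443.3, -73.7, 49.8]
orientation: [-179.9, -0.8, 121.3]
force: [-13.1, 1.5, 37.8]
gripper_width: 26.3
grasp_force: 66.0
[-179.87719988   -0.76835226  121.28773364] [-13.08210889   1.49180074  37.82691196] [0.33455122 3.05041856 0.04508348]
rel slope deg [ 0.2  -0.43] gap 11.39
front 2109 58.56
rear 5390 58.65
left 8961 58.58
mid 3060 59.39
right 1233 58.55
plate z 58.60803439409288 normal tilt deg [-0.38015249  0.75816   ] 17738
block ((443.8286437988281, -74.99092864990234), (31.040401458740234, 31.222803115844727), 32.54839324951172) [442.67023929 -73.60944249  92.38610483]
far edge [[391.42286946 -25.2066741 ]
 [485.34481441  31.30762445]] 109.61385716902421 31.035978365847807
socket by edge [443.62780374 -75.48932915] TCP [443.29809399 -73.70590727  49.76537816]
```

Flat and seated, but 38 N is more than needed. Ease slightly and hand in.

```bash
python3 -m inch '[{"rx":0,"ry":0,"rz":0,"dx":0,"dy":0,"dz":0.5,"hand":-1},{"rx":0,"ry":0,"rz":0,"dx":0,"dy":0,"dz":0.7,"hand":-1},{"rx":0,"ry":0,"rz":0,"dx":0,"dy":0,"dz":0.7,"hand":-1},{"rx":0,"ry":0,"rz":0,"dx":0,"dy":0,"dz":0.7,"hand":-1}]'; python3 flat.py | head -5; python3 -c "
from rig import bot; print(bot.finish_job())"
```

```text
t: 21.3
tool_pos: [443.3, -73.8, 49.8]
orientation: [-179.9, -0.7, 121.3]
force: [-7.3, 0.7, 22.6]
gripper_width: 26.7
grasp_force: 64.0
[-179.88904049   -0.71223017  121.29151386] [-7.30824349  0.65560596 22.61098185] [0.19979704 1.67986748 0.02385479]
rel slope deg [ 0.19 -0.44] gap 11.4
front 2109 58.55
rear 5348 58.64
left 8972 58.58
the job is handed in; nothing more can be done
None
```

The rock is in the empty tray; the aluminium slide stage is down over the pin, flat and square with its window over the disc, and held pressed at about 23 N; handed in at 21.3 s, though my first try at the rock shut on its top (35–47 N at the wrist) and shifted it 1–2 mm before the second grip held.

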